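# Stand the fallen gauze carton up in its metal bay

### The arm

A 6-joint arm with a two-finger parallel gripper is mounted at the origin on a cart in front of the work surface, level with it; the furniture and walls round the work are solid. World frame = base frame: x ahead of the robot, y to its left, z up, the work surface at z = 0. Lengths are in m, angles in rad, forces in N, time in s.
With the tool pointing down it reaches from about 0.25 to 0.8 m from the base axis. Payload 3.9 kg.
Tool frame: the origin (TCP) lies midway between the tips of the shut fingers; the grasp point (between the pads) lies 19 mm behind it (ctrl.hold_point_z is the distance from the TCP to the grasp point, in m); z points along the fingers, y is the direction in which the jaws open and shut (so a half turn about z gives the same grasp; the last joint's range is limited). The gripper opens to 85 mm and grips with 20 to 120 N. Pads are 22 mm wide; open, the fingers measure 114 mm over their backs; the gripper's body (76 mm by 85 mm) begins 54 mm behind the grasp point. The pads swing forward as they close: fully open they stand 13 mm farther back than shut.
Start: joints at [1.196, 0.26, -0.138, 1.173, 0, 1.571], TCP at [0.192, 0.489, 0.231] pointing down, gripper open.
Joint ranges: [-2.78, 2.78], [-0.83, 1.72], [-1.28, 1.37], [-1.9, 2.12], [-1.57, 1.48], [-3.14, 3.14]. Speed limits (rad/s): [2.57, 2.57, 3.14, 3.14, 3.14, 3.14].

### API

Orientations are given as a unit quaternion [w, x, y, z].
In Python, from cell import ctrl gives the robot as it stands.
- The arm moves only by the shell command python3 -m crank 'ROWS' [OPENING] [FORCE]. ROWS is JSON, a list of rows, each an object with "linear": the shift along the tool's x, y, z in m, a list of three; "rotation": the turn, a rotation vector about the tool's x, y, z in rad, a list of three. In form: [{"linear": [tx, ty, tz], "rotation": [wx, wy, wz]}, ...]. A call has exactly 8 rows; each row is the pose to reach, as a shift and turn from the pose commanded when the call began, along the tool's axes at that moment; what a row does not reach only later rows make up. A row lasts 1/12 s, in which the tool goes at most 41.7 mm and 7.16 degrees, less where a joint would pass 70% of its speed; a pose out of reach is approached as far as the arm can. A call with a gripper value outside its range is refused whole. OPENING is the opening in per cent of the stroke, from 0 (shut) to 100 (fully open), set as the call begins (- or left out, the last holds). The fingers move at their own pace and stop on an object; FORCE is the grip in N (left out, the last holds). Time passes only in rows, so rows that repeat a pose let the fingers close, or fill a call up. It gives the time, the measured TCP pose, the force and the opening at its end, in the units of the state.
- ctrl.observe(): the state, without advancing time (a new reading comes with each control period).
- ctrl.read_camera(name): name is "scene" or "top" or "wrist"; returns (picture, depth): 400x640x3 uint8, blue, green, red; 400x640 float32, m along the optical axis (not along the pixel's ray), 0 where there is no reading.
- ctrl.camera_model(name): a dict with "intrinsics" (3x3 intrinsics, pixels), "world_from_camera" (4x4, takes a point from camera to world coordinates); the wrist camera has in their place "mount" (4x4, takes a point from camera to tool coordinates, whose origin is the TCP and whose axes are the flange's). Camera axes: x right, y down, z forward; pixel columns grow to the right and rows downward; lengths in m; the calibration is good to about 2 mm. A picture is of the moment at which its call begins: read the wrist's pose just before it. camera_model takes no time and is no camera call.
- ctrl.close_job(): hands the job in, once; it reports no verdict.
The state is a dict: "time": time; "qpos": joint angles; "joint_velocities": joint speeds; "effort": joint torques, N m; "ee_pos": TCP position; "orientation": TCP orientation; "wrist_force": force on the tool from outside, world axes, zero at the start; "ft_torque": the same for the moment, N m; "opening": finger opening in m.
Only numpy, scipy, OpenCV 4.12 (cv2) and the standard library are available. Lean on these libraries where they do the work, as an engineer would, in place of code of your own. Each camera call takes 0.05 s, during which the arm holds its last target.

### The job

The gauze carton has fallen flat in front of its low metal bay. Tip it back upright so that it stands on the bay's floor plate, base down, between the two end cheeks, with its broad side pushed flush against the back wall, and leave it there. It is a thin card carton: push it gently, never crush it, and do not knock over or shift the small bottles and the cup around it.

Things in the scene. Friction and masses are not known exactly. Their poses are not given: they have to be found in the camera images.
- carton_centre (a point): Centre of the loose gauze carton: printed card box, 130 mm long (own x axis) x 45 thick (y) x 88 tall (z, from base to top), about 0.25 kg, weight even. Starts lying flat on a broad side, 45 mm high, base toward the bay, top toward the robot; 88 and 130 mm across, too broad to grasp from above. Upright = z axis up, this point 44 mm above the base. The robot must not press it with over 45 N.
- carton_bay: Fixed bare aluminium bay, open in front and above. Origin: middle of the front edge of its floor plate, at worktop level; x points level into the bay, y left along the front edge, z up. Floor plate 5 mm thick: its front edge (blue strip) is a 5 mm step that stops a lying carton pushed against it and is the pivot for tipping it. Side cheeks 30 mm high from x=20 to 70 mm, inner faces at y=+78 and -78 mm.
- bay_back (a point): Foot of the bay's back wall: middle of its front face, on the floor plate, 70 mm behind the front edge and 5 mm above the worktop; axes as the bay's. The wall is 70 mm high from here. A carton standing flush has its centre 22.5 mm in front of this point and 44 mm above it, its long axis along the bay's y. Pushed above mid-height an upright carton may lean rather than slide.
- polish_centre (a point): Half-height centre of a small loose pink polish bottle with a golden cap, 31 mm wide, 79 mm tall, standing to the left of the bay; leave alone.
- dropper_centre (a point): Point 45 mm up on the axis of a loose amber dropper bottle with a black top, 33 mm wide, 102 mm tall, standing to the right of the bay; leave alone.
- cup_centre (a point): Half-height centre of a small loose white cup, 42 mm wide, 32 mm tall, standing to the left in front of the bay; leave alone.
Not all that is in view belongs to the job. What is shaped like the part that bears carton_centre but orange or purple is not meant.

How it is judged:
At the end, for the whole second after the job is handed in: The carton stands at rest, upright (within 3 degrees, base down) on the bay's floor plate between the end cheeks, its broad side flush against the back wall (centre within 5 mm of flush, long axis within 3.4 degrees of the wall) (angle between carton_centre's own z axis and vertical below 0.05 rad and x of carton_centre in the frame of carton_bay between 0.0425 and 0.0505 m and y of carton_centre in the frame of carton_bay between -0.0145 and 0.0145 m and z of carton_centre in the frame of carton_bay between 0.045 and 0.053 m and angle between the x axis of carton_centre and the y axis of carton_bay, either way round below 0.06 rad and linear speed of carton below 0.01 m/s and angular speed of carton below 0.05 rad/s); the robot touches nothing.
It fails at once if the robot presses the carton with more than 45 N (contact force between any of the fingers, the arm and carton above 45 N).
It fails at once if the polish bottle is knocked over or shifted by more than 25 mm (angle between polish_centre's own z axis and vertical above 0.4 rad or distance of polish_centre from where it was at the start of the episode above 0.025 m).
It fails at once if the dropper bottle is knocked over or shifted by more than 25 mm (angle between dropper_centre's own z axis and vertical above 0.4 rad or distance of dropper_centre from where it was at the start of the episode above 0.025 m).
It fails at once if the cup is knocked over or shifted by more than 25 mm (angle between cup_centre's own z axis and vertical above 0.4 rad or distance of cup_centre from where it was at the start of the episode above 0.025 m).
It also fails if it takes over 72 s, if anything falls off the work surface, if the arm or the gripper's body presses on something with over 40 N, if the wrist force passes 120 N, or if a joint passes its speed limit or range.

## Working session

There is one attempt and no reset: what is moved stays moved. The work goes in short steps, Python scripts to look and compute and a shell command to move; the robot and the scene stay as the last step left them, time stands still between calls to the robot, and variables do not carry over. Pictures are saved under pics/ and viewed, and the job is handed in when it is done.

```bash
ls; mkdir -p pics
python3 - <<'E'
from cell import ctrl
import cv2
print(ctrl.observe())
for n in ("scene","top"):
    p,d=ctrl.read_camera(n); cv2.imwrite(f"pics/{n}0.png",p)
    import numpy as np; np.save(f"{n}0.npy",d)
    print(n,ctrl.camera_model(n))
print(ctrl.camera_model("wrist"))
E
```

```text
pics
{'time': 0.0, 'qpos': array([ 1.19597688e+00,  2.60696787e-01, -1.39357874e-01,  1.17269538e+00,
       -8.72314785e-06,  1.57083885e+00]), 'joint_velocities': array([ 0.00265704,  0.00044458,  0.00077381, -0.00224933, -0.00153182,
       -0.00090467]), 'effort': array([-7.91021757e-04, -4.05687475e+01,  2.53919649e+01,  1.88207586e-02,
        1.39841291e-04, -5.23028234e-06]), 'ee_pos': array([0.19196141, 0.48792475, 0.23046244]), 'orientation': array([-1.77696661e-04,  1.86335398e-01,  9.82485707e-01, -9.60566472e-04]), 'wrist_force': array([-0.73049687, -0.2795423 , -0.50807075]), 'ft_torque': array([ 0.0267212 , -0.01654854, -0.01649125]), 'opening': 0.08531514486019127}
scene {'intrinsics': array([[475.22921316,   0.        , 318.98828664],
       [  0.        , 475.22921316, 191.2978859 ],
       [  0.        ,   0.        ,   1.        ]]), 'world_from_camera': array([[ 0.46587886, -0.65438771,  0.59559518, -0.05976663],
       [-0.8846173 , -0.32906332,  0.33040817, -0.14227069],
       [-0.02022652, -0.68080398, -0.73218633,  0.7974564 ],
       [ 0.        ,  0.      
[... 294 characters left out ...]
  [-0.99966886,  0.02479056, -0.00689958,  0.16765829],
       [ 0.00349262, -0.13492947, -0.99084905,  0.89811345],
       [ 0.        ,  0.        ,  0.        ,  1.        ]])}
{'intrinsics': array([[333.12720452,   0.        , 318.18525174],
       [  0.        , 333.12720452, 199.59740401],
       [  0.        ,   0.        ,   1.        ]]), 'mount': array([[ 7.32344067e-04, -9.51166616e-01, -3.08677066e-01,
         7.95800324e-02],
       [ 9.99999029e-01,  1.06248631e-03, -9.01453935e-04,
        -9.33907139e-04],
       [ 1.18539805e-03, -3.08676107e-01,  9.51166471e-01,
        -1.42265385e-01],
       [ 0.00000000e+00,  0.00000000e+00,  0.00000000e+00,
         1.00000000e+00]])}
```

View pics/scene0.png

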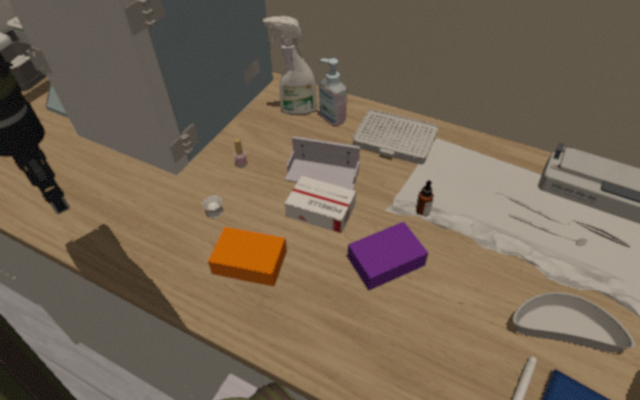

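View pics/top0.png

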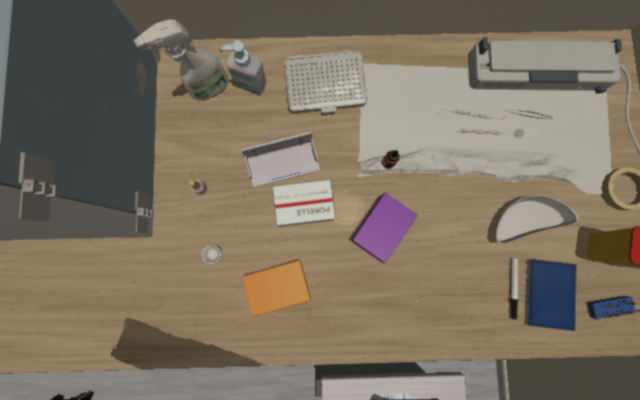

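```bash
python3 - <<'E'
import cv2
p=cv2.imread("pics/top0.png")[115:275,185:425]; cv2.imwrite("pics/topc.png",cv2.resize(p,None,fx=3.3,fy=3.3,interpolation=2))
p=cv2.imread("pics/scene0.png")[120:260,190:450]; cv2.imwrite("pics/scenec.png",cv2.resize(p,None,fx=3,fy=3,interpolation=2))
E
cat > h.py <<'E'
import numpy as np
from cell import ctrl
from scipy.spatial.transform import Rotation as R
def W(cam,u,v,z):
    m=ctrl.camera_model(cam);K=m["intrinsics"];T=m["world_from_camera"]
    r=T[:3,:3]@np.linalg.solve(K,[u,v,1]);o=T[:3,3]
    return o+r*(z-o[2])/r[2]
def D(cam,d):
    m=ctrl.camera_model(cam);K=m["intrinsics"];T=m["world_from_camera"]
    v,u=np.mgrid[:400,:640]
    P=np.stack([(u-K[0,2])/K[0,0]*d,(v-K[1,2])/K[1,1]*d,d],-1)
    return P@T[:3,:3].T+T[:3,3]
E
```

```text
(no output)
```

View pics/topc.png

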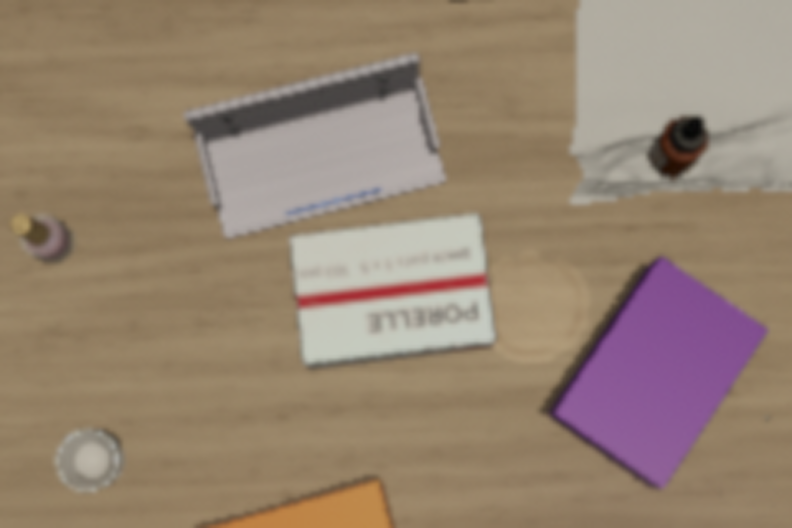

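View pics/scenec.png

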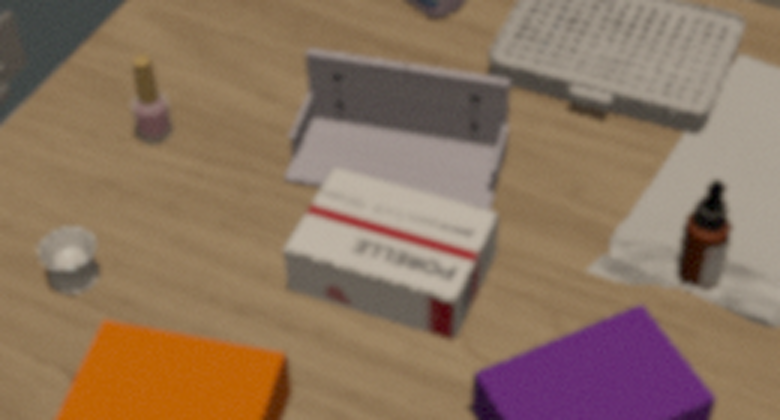

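Run:
```python
from h import *
def c(u,v,z): return W("top",u/3.3+185,v/3.3+115,z)
P=[c(*q,.045) for q in [(291,237),(479,214),(494,345),(306,366)]]
print("carton",np.round(P,4)); ctr=np.mean(P,0); print(ctr)
for a,b in((0,1),(3,2),(0,3),(1,2)):
    d=P[b]-P[a]; print(np.linalg.norm(d[:2]),np.degrees(np.arctan2(d[1],d[0])))
F=[c(226,237,.005),c(444,183,.005)]
print("front",np.round(F,4)); d=F[0]-F[1]; print(np.linalg.norm(d),np.degrees(np.arctan2(d[1],d[0])), np.mean(F,0))
B=[c(186,113,.075),c(417,54,.075)]
print("wall",np.round(B,4)); d=B[0]-B[1]; print(np.linalg.norm(d),np.degrees(np.arctan2(d[1],d[0])), np.mean(B,0))
print("blue",c(333,200,.005))
print("polish",c(53,243,.01),"drop",c(668,165,.01),"cup",c(90,462,.005))
# depth fits
X=D("top",np.load("top0.npy"))
import cv2
def box(x0,x1,y0,y1,z0,z1):
    m=(X[...,0]>x0)&(X[...,0]<x1)&(X[...,1]>y0)&(X[...,1]<y1)&(X[...,2]>z0)&(X[...,2]<z1)
    q=X[m][:,:2].astype(np.float32); print(m.sum(), X[m][:,2].mean(), cv2.minAreaRect(q*1000)); return q
box(ctr[0]-.1,ctr[0]+.1,ctr[1]-.1,ctr[1]+.1,.035,.055)
# wall in the scene cam
X=D("scene",np.load("scene0.npy"))
box(ctr[0]-.1,ctr[0]+.08,ctr[1]-.1,ctr[1]+.1,.038,.052)
q=box(ctr[0]+.07,ctr[0]+.22,ctr[1]-.07,ctr[1]+.1,.045,.07)
l=cv2.fitLine(q,cv2.DIST_HUBER,0,.001,.001).ravel(); print(l,np.degrees(np.arctan2(l[1],l[0])))
```

```text
carton [[0.5743 0.2552 0.045 ]
 [0.5869 0.1273 0.045 ]
 [0.4975 0.12   0.045 ]
 [0.4866 0.2461 0.045 ]]
[0.53630924 0.18713014 0.045     ]
0.12853898373554887 -84.34266741058296
0.12662098782163075 -85.06362714532798
0.08816421261876001 -174.08918852665718
0.08976977069273082 -175.3243344996227
front [[0.5823 0.3054 0.005 ]
 [0.6175 0.1497 0.005 ]]
0.1596350659561042 102.74764992759322 [0.59989889 0.22752992 0.005     ]
wall [[0.6541 0.3207 0.075 ]
 [0.6908 0.1667 0.075 ]]
0.15831588385482928 103.39799404865332 [0.67248679 0.24373949 0.075     ]
blue [0.60712186 0.22909208 0.005     ]
polish [0.58016824 0.42645157 0.01      ] drop [ 0.62556273 -0.01001128  0.01      ] cup [0.42662838 0.40011322 0.005     ]
2313 0.044916497496776626 ((537.84130859375, 187.8617706298828), (89.1765365600586, 131.03736877441406), 5.578883171081543)
2014 0.04522670767404632 ((537.6258544921875, 187.52304077148438), (92.65589904785156, 131.56874084472656), 4.758025646209717)
406 0.057486531819539465 ((674.6290893554688, 226.5882110595703), (9.924074172973633, 124.39527130126953), 12.366307258605957)
[ 0.23029163 -0.97312164  0.6742544   0.22590683] -76.68575
```

```bash
cat >> h.py <<'E'
O=np.array([.600,.2275,0]);YAW=np.radians(13.1)
RB=R.from_euler('z',YAW)
def bay(p): return RB.inv().apply(np.asarray(p)-O)
def cur():
    s=ctrl.observe();q=s["orientation"];return s["ee_pos"],R.from_quat([q[1],q[2],q[3],q[0]]),s
def go(x,y,z,pitch=0,yaw=0):
    """bay coords mm, pitch deg forward, yaw deg extra"""
    p,r,s=cur()
    t=O+RB.apply(np.array([x,y,z])/1000)
    base=np.array([[-1,0,0],[0,1,0],[0,0,-1]]).T
    rt=RB*R.from_euler('z',yaw,degrees=True)*R.from_matrix(base)*R.from_euler('y',-pitch,degrees=True)
    print("lin",np.round(r.inv().apply(t-p),4),"rot",np.round((r.inv()*rt).as_rotvec(),4))
def st():
    p,r,s=cur(); b=(RB.inv()*r).as_matrix()
    print("t %.2f"%s["time"],"bay mm",np.round(bay(p)*1000,1),"z",np.round(b[:,2],3),"y",np.round(b[:,1],3),"F",np.round(RB.inv().apply(s["wrist_force"]),1),"op",round(s["opening"],4))
E
python3 - <<'E'
from h import *
for q in [(553,412),(660,258),(767,330)]: print(W("top",q[0]/3.3+185,q[1]/3.3+115,.045))
st(); go(-58,-122,110); go(-58,-122,20)
E
```

```text
[0.45178884 0.08211494 0.045     ]
[0.55363155 0.00566997 0.045     ]
[ 0.50293748 -0.06382921  0.045     ]
t 0.10 bay mm [-338.4  346.2  230.5] z [-0.001 -0.001 -1.   ] y [ 0.568  0.823 -0.002] F [ 1.1 -0.7  0.1] op 0.0853
lin [-0.4965 -0.2261  0.121 ] rot [-1.700e-03 -5.000e-04 -6.035e-01]
lin [-0.4965 -0.226   0.211 ] rot [-1.700e-03 -5.000e-04 -6.035e-01]
```

```bash
python3 -m crank '[{"linear":[-0.035,-0.016,0],"rotation":[0,0,-0.1]},{"linear":[-0.07,-0.032,0],"rotation":[0,0,-0.2]},{"linear":[-0.105,-0.048,0],"rotation":[0,0,-0.3]},{"linear":[-0.14,-0.064,0],"rotation":[0,0,-0.4]},{"linear":[-0.175,-0.08,0],"rotation":[0,0,-0.5]},{"linear":[-0.21,-0.096,0],"rotation":[0,0,-0.6035]},{"linear":[-0.245,-0.112,0.02],"rotation":[0,0,-0.6035]},{"linear":[-0.28,-0.128,0.04],"rotation":[0,0,-0.6035]}]' 0 20
python3 - <<'E'
from h import *
st(); go(-58,-122,110)
E
```

```text
time: 0.77
ee_pos: [0.4055, 0.2682, 0.1934]
orientation: [0.001, -0.114, 0.993, 0.001]
wrist_force: [0.2, -0.5, -0.5]
opening: -0.0001
t 0.77 bay mm [-180.2   83.7  193.4] z [ 0.003  0.001 -1.   ] y [-0.     1.     0.001] F [ 0.1 -0.6 -0.5] op -0.0001
lin [-0.1219 -0.2058  0.0835] rot [0.0011 0.0029 0.0002]
```

```bash
python3 -m crank '[{"linear":[-0.02,-0.034,0.0],"rotation":[0,0.003,0]},{"linear":[-0.04,-0.068,0.02],"rotation":[0,0.003,0]},{"linear":[-0.06,-0.102,0.035],"rotation":[0,0.003,0]},{"linear":[-0.08,-0.136,0.05],"rotation":[0,0.003,0]},{"linear":[-0.1,-0.17,0.065],"rotation":[0,0.003,0]},{"linear":[-0.122,-0.206,0.083],"rotation":[0,0.003,0]},{"linear":[-0.122,-0.206,0.083],"rotation":[0,0.003,0]},{"linear":[-0.122,-0.206,0.083],"rotation":[0,0.003,0]}]'
python3 - <<'E'
from h import *
import cv2
st(); go(-58,-122,20)
p,d=ctrl.read_camera("wrist"); cv2.imwrite("pics/w1.png",p)
p,d=ctrl.read_camera("scene"); cv2.imwrite("pics/s1.png",cv2.resize(p[100:300,190:510],None,fx=2.4,fy=2.4,interpolation=2))
E
```

```text
time: 1.43
ee_pos: [0.5696, 0.094, 0.1078]
orientation: [-0.003, -0.112, 0.994, -0.0]
wrist_force: [-0.9, 0.4, -0.5]
opening: -0.0003
t 1.43 bay mm [ -59.9 -123.2  107.8] z [-0.006 -0.    -1.   ] y [ 0.004  1.    -0.   ] F [-0.8  0.6 -0.5] op -0.0003
lin [-0.0024  0.0012  0.0878] rot [-0.0001 -0.006  -0.0039]
```

View pics/s1.png

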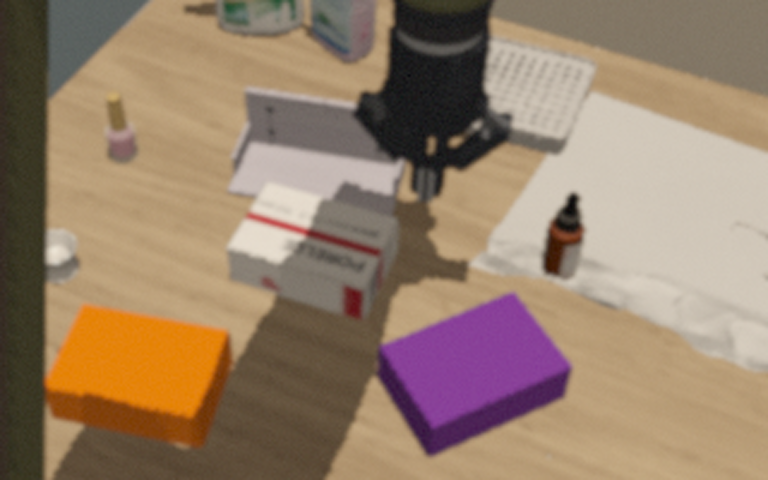

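View pics/w1.png

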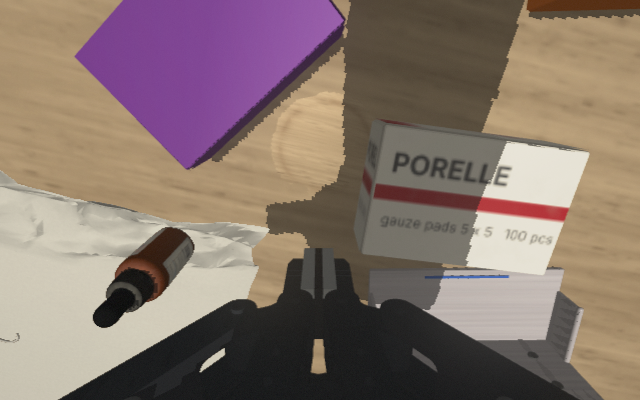

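```bash
python3 -m crank '[{"linear":[-0.002,0.001,0.02],"rotation":[0,-0.006,-0.004]},{"linear":[-0.002,0.001,0.04],"rotation":[0,-0.006,-0.004]},{"linear":[-0.002,0.001,0.06],"rotation":[0,-0.006,-0.004]},{"linear":[-0.002,0.001,0.075],"rotation":[0,-0.006,-0.004]},{"linear":[-0.002,0.001,0.085],"rotation":[0,-0.006,-0.004]},{"linear":[-0.002,0.001,0.088],"rotation":[0,-0.006,-0.004]},{"linear":[-0.002,0.001,0.088],"rotation":[0,-0.006,-0.004]},{"linear":[-0.002,0.001,0.088],"rotation":[0,-0.006,-0.004]}]'
python3 - <<'E'
from h import *
st()
E
python3 -m crank '[{"linear":[0,0.004,0],"rotation":[0,0,0]},{"linear":[0,0.008,0],"rotation":[0,0,0]},{"linear":[0,0.012,0],"rotation":[0,0,0]},{"linear":[0,0.016,0],"rotation":[0,0,0]},{"linear":[0,0.02,0],"rotation":[0,0,0]},{"linear":[0,0.024,0],"rotation":[0,0,0]},{"linear":[0,0.028,0],"rotation":[0,0,0]},{"linear":[0,0.032,0],"rotation":[0,0,0]}]'
python3 - <<'E'
from h import *
import cv2
st()
p,d=ctrl.read_camera("top"); cv2.imwrite("pics/t2.png",cv2.resize(p[115:275,185:425],None,fx=3.3,fy=3.3,interpolation=2))
st()
E
```

```text
time: 2.2
ee_pos: [0.5711, 0.0984, 0.023]
orientation: [0.002, -0.117, 0.993, 0.0]
wrist_force: [0.7, -0.3, 0.1]
opening: -0.0001
t 2.20 bay mm [ -57.5 -119.2   23. ] z [ 0.004 -0.    -1.   ] y [-0.005  1.    -0.   ] F [ 0.6 -0.5  0.1] op -0.0001
time: 2.87
ee_pos: [0.5637, 0.1289, 0.0222]
orientation: [0.002, -0.116, 0.993, -0.0]
wrist_force: [0.9, -2.6, 1.8]
opening: 0.0001
t 2.87 bay mm [-57.7 -87.8  22.2] z [ 0.004 -0.    -1.   ] y [-0.004  1.    -0.001] F [ 0.3 -2.8  1.8] op 0.0001
t 2.92 bay mm [-57.9 -86.9  22.1] z [ 0.003  0.001 -1.   ] y [-0.005  1.     0.001] F [ 0.7 -0.6  0.6] op 0.0
```

View pics/t2.png

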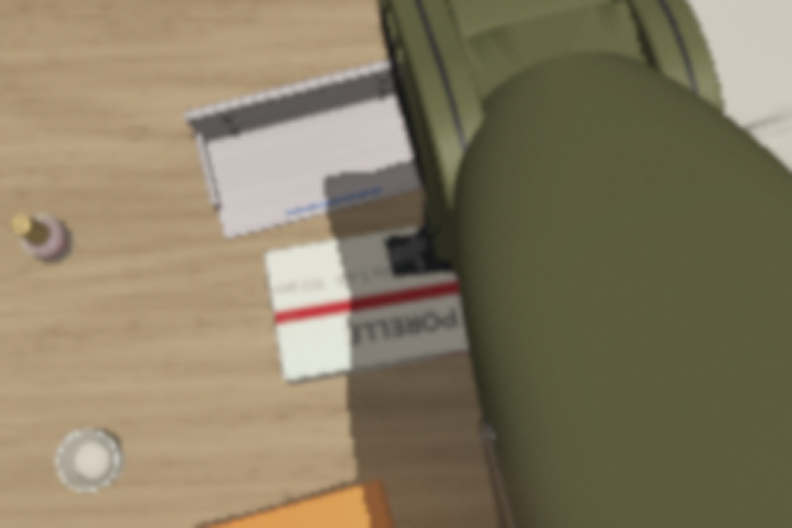

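Run:
```python
from h import *
for q in [(265,252),(287,381),(467,348)]:
    print(np.round(bay(W("top",q[0]/3.3+185,q[1]/3.3+115,.045))*1000,1))
```

```text
[-24.4  52.3  45. ]
[-112.8   58.5   45. ]
[-121.6  -63.5   45. ]
```

```bash
python3 -m crank '[{"linear":[0,0.003,0],"rotation":[0,0,0]},{"linear":[0,0.006,0],"rotation":[0,0,0]},{"linear":[0,0.008,0],"rotation":[0,0,0]},{"linear":[0,0.01,0],"rotation":[0,0,0]},{"linear":[0,0.01,0],"rotation":[0,0,0]},{"linear":[0,0.0,0],"rotation":[0,0,0]},{"linear":[0,-0.02,0],"rotation":[0,0,0]},{"linear":[0,-0.04,0],"rotation":[0,0,0]}]'
python3 - <<'E'
from h import *
st(); go(-58,-125,100); go(-190,0,100,0)
E
```

```text
time: 3.58
ee_pos: [0.5717, 0.0897, 0.0214]
orientation: [0.001, -0.117, 0.993, 0.001]
wrist_force: [-1.1, -0.2, -0.3]
opening: -0.0001
t 3.58 bay mm [ -58.8 -127.8   21.4] z [ 0.001  0.001 -1.   ] y [-0.006  1.     0.001] F [-1.1  0.1 -0.3] op -0.0001
lin [-0.0009  0.0029 -0.0786] rot [0.0013 0.0014 0.006 ]
lin [ 0.1303  0.1287 -0.0786] rot [0.0013 0.0014 0.006 ]
```

```bash
python3 -m crank '[{"linear":[0,0,-0.04],"rotation":[0,0,0]},{"linear":[0,0,-0.08],"rotation":[0,0,0]},{"linear":[0.02,0.02,-0.11],"rotation":[0,-0.1,0]},{"linear":[0.05,0.045,-0.11],"rotation":[0,-0.2,0]},{"linear":[0.08,0.07,-0.11],"rotation":[0,-0.3,0]},{"linear":[0.11,0.095,-0.11],"rotation":[0,-0.4,0]},{"linear":[0.14,0.12,-0.11],"rotation":[0,-0.5,0]},{"linear":[0.16,0.128,-0.10],"rotation":[0,-0.6,0]}]' 70
python3 - <<'E'
from h import *
import cv2
st(); go(-190,0,70,45)
p,d=ctrl.read_camera("top"); cv2.imwrite("pics/t3.png",cv2.resize(p[115:275,185:425],None,fx=3.3,fy=3.3,interpolation=2))
E
```

```text
time: 4.25
ee_pos: [0.3855, 0.1777, 0.1226]
orientation: [0.294, -0.111, 0.949, 0.036]
wrist_force: [-0.5, 1.6, -1.7]
opening: 0.0601
t 4.25 bay mm [-2.202e+02  1.000e-01  1.226e+02] z [ 0.566  0.006 -0.825] y [-0.006  1.     0.003] F [-0.1  1.7 -1.7] op 0.0601
lin [ 0.0049 -0.0004  0.0605] rot [ 0.0062 -0.184   0.0029]
```

View pics/t3.png

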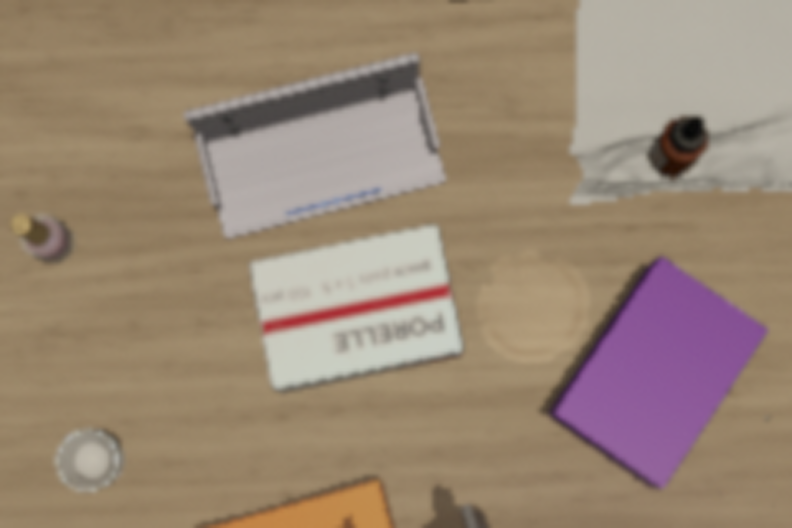

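Run:
```python
from h import *
P=np.array([bay(W("top",q[0]/3.3+185,q[1]/3.3+115,.045))*1000 for q in [(251,262),(438,226),(462,354),(275,389)]])
print(P.round(1),P.mean(0)); d=P[0]-P[1]; print(np.degrees(np.arctan2(-d[0],d[1])))
F=np.array([bay(W("top",q[0]/3.3+185,q[1]/3.3+115,.005))*1000 for q in [(286,214),(381,189)]]);print(F)
```

```text
[[ -28.7   63.    45. ]
 [ -36.5  -65.6   45. ]
 [-124.7  -59.2   45. ]
 [-116.    67.5   45. ]] [-76.44396883   1.43769266  45.        ]
-3.4735440338753354
[[  5.84194479  34.74546651   5.        ]
 [  6.46399757 -35.1400648    5.        ]]
```

```bash
python3 - <<'E'
from h import *
st(); go(-165,1,24,45)
E
python3 -m crank '[{"linear":[0.001,0,0.015],"rotation":[0,-0.1,0]},{"linear":[0.002,0,0.03],"rotation":[0,-0.15,0]},{"linear":[0.005,0,0.05],"rotation":[0.006,-0.184,0.003]},{"linear":[0.005,0,0.06],"rotation":[0.006,-0.184,0.003]},{"linear":[0.005,0,0.06],"rotation":[0.006,-0.184,0.003]},{"linear":[0.005,0,0.06],"rotation":[0.006,-0.184,0.003]},{"linear":[0.005,0,0.06],"rotation":[0.006,-0.184,0.003]},{"linear":[0.005,0,0.06],"rotation":[0.006,-0.184,0.003]}]'
python3 - <<'E'
from h import *
st(); go(-155,1,24,45); go(-120,1,24,45)
E
```

```text
t 4.30 bay mm [-239.3   -5.1  108. ] z [ 0.548  0.001 -0.836] y [-0.01   1.    -0.005] F [-15.6  -7.2 -12.3] op 0.0595
lin [-0.0162  0.0058  0.111 ] rot [ 0.0022 -0.2051  0.0109]
time: 4.97
ee_pos: [0.4307, 0.1964, 0.0895]
orientation: [0.364, -0.104, 0.925, 0.035]
wrist_force: [0.1, -0.3, 0.1]
opening: 0.0599
t 4.97 bay mm [-171.9    8.1   89.5] z [ 0.68  -0.015 -0.733] y [ 0.01   1.    -0.011] F [ 0.  -0.3  0.1] op 0.0599
lin [ 0.0322 -0.0062  0.0596] rot [-0.0149 -0.0374  0.0007]
lin [ 0.0065 -0.0058  0.0834] rot [-0.0149 -0.0374  0.0007]
```

Run:
```python
from h import *
st(); import cv2
p,d=ctrl.read_camera("scene"); cv2.imwrite("pics/s4.png",p)
st();print(ctrl.observe()["qpos"].round(3),ctrl.observe()["joint_velocities"].round(3))
p,d=ctrl.read_camera("top"); cv2.imwrite("pics/t4.png",p)
st(); go(-155,1,24,45)
```

```text
t 4.97 bay mm [-171.9    8.1   89.5] z [ 0.68  -0.015 -0.733] y [ 0.01   1.    -0.011] F [ 0.  -0.3  0.1] op 0.0599
t 5.02 bay mm [-171.6    8.2   89.8] z [ 0.681 -0.015 -0.732] y [ 0.01   1.    -0.011] F [ 0.2 -0.2  0.5] op 0.0595
[ 0.609  0.092 -1.283 -0.512 -0.27   0.286] [ 0.002 -0.001  0.001 -0.008 -0.001  0.002]
t 5.07 bay mm [-171.5    8.3   90. ] z [ 0.681 -0.015 -0.732] y [ 0.01   1.    -0.011] F [-0.8  0.  -0.1] op 0.0601
lin [ 0.0328 -0.0064  0.0596] rot [-0.0145 -0.0361  0.0005]
```

View pics/s4.png

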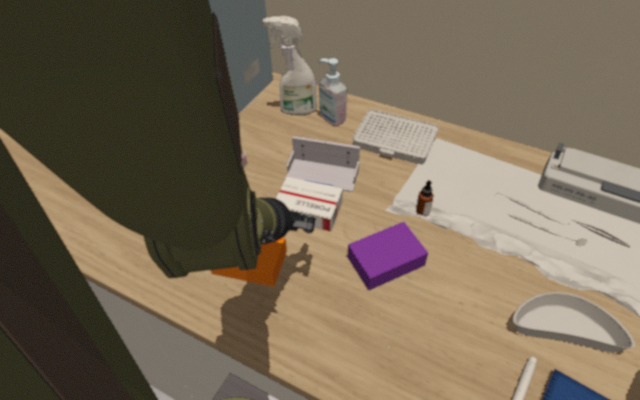

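View pics/t4.png

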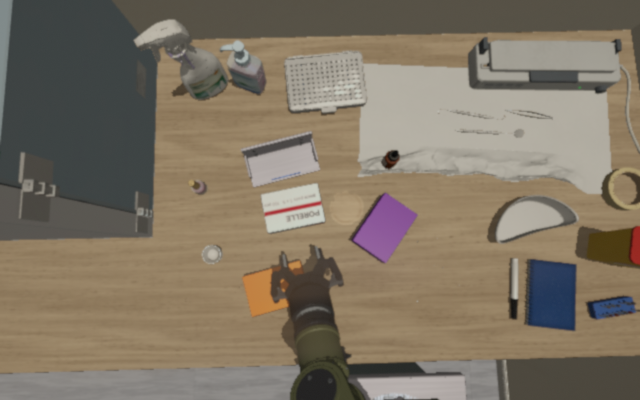

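```bash
python3 - <<'E'
from h import *
go(-165,1,90,10)
E
python3 -m crank '[{"linear":[0,0,0],"rotation":[0,0.07,0]},{"linear":[0,0,0],"rotation":[0,0.14,0]},{"linear":[0,0,0],"rotation":[-0.01,0.21,0.006]},{"linear":[-0.0,-0.003,0],"rotation":[-0.014,0.28,0.006]},{"linear":[-0.002,-0.006,0.002],"rotation":[-0.014,0.37,0.006]},{"linear":[-0.004,-0.007,0.004],"rotation":[-0.014,0.47,0.006]},{"linear":[-0.004,-0.007,0.004],"rotation":[-0.014,0.57,0.006]},{"linear":[-0.004,-0.007,0.004],"rotation":[-0.014,0.57,0.006]}]'
python3 - <<'E'
from h import *
st();print(ctrl.observe()["qpos"].round(3)); go(-160,1,30,10)
E
```

```text
lin [-0.0048 -0.0072  0.0045] rot [-0.0142  0.5747 -0.004 ]
time: 5.73
ee_pos: [0.4439, 0.1931, 0.0922]
orientation: [0.09, -0.108, 0.99, 0.013]
wrist_force: [2.1, 1.9, -0.0]
opening: 0.0597
t 5.73 bay mm [-159.8    1.9   92.2] z [ 0.182  0.003 -0.983] y [0.01  1.    0.005] F [ 2.5  1.3 -0. ] op 0.0597
[ 0.433  0.186 -0.663  0.543 -0.034  0.212]
lin [ 0.0115 -0.0012  0.0611] rot [ 0.0033  0.0082 -0.011 ]
```

```bash
python3 -m crank '[{"linear":[0.003,0,0.015],"rotation":[0.003,0.008,-0.011]},{"linear":[0.006,0,0.03],"rotation":[0.003,0.008,-0.011]},{"linear":[0.009,-0.001,0.045],"rotation":[0.003,0.008,-0.011]},{"linear":[0.012,-0.001,0.06],"rotation":[0.003,0.008,-0.011]},{"linear":[0.012,-0.001,0.065],"rotation":[0.003,0.008,-0.011]},{"linear":[0.012,-0.001,0.065],"rotation":[0.003,0.008,-0.011]},{"linear":[0.012,-0.001,0.065],"rotation":[0.003,0.008,-0.011]},{"linear":[0.012,-0.001,0.065],"rotation":[0.003,0.008,-0.011]}]'
python3 - <<'E'
from h import *
import cv2
st();go(-136,1,26,10); go(-95,1,26,10)
p,d=ctrl.read_camera("scene"); cv2.imwrite("pics/s5.png",cv2.resize(p[130:290,200:440],None,fx=3.3,fy=3.3,interpolation=2))
p,d=ctrl.read_camera("wrist"); cv2.imwrite("pics/w5.png",p)
E
```

```text
time: 6.4
ee_pos: [0.4387, 0.191, 0.0241]
orientation: [0.086, -0.115, 0.99, 0.01]
wrist_force: [0.3, 0.7, -0.3]
opening: 0.06
t 6.40 bay mm [-165.4    1.    24.1] z [ 0.172 -0.    -0.985] y [-0.002  1.    -0.001] F [ 0.5  0.6 -0.3] op 0.06
lin [-0.0293 -0.      0.0032] rot [-0.0002 -0.0016  0.0019]
lin [-0.0697 -0.0001  0.0103] rot [-0.0002 -0.0016  0.0019]
```

View pics/s5.png

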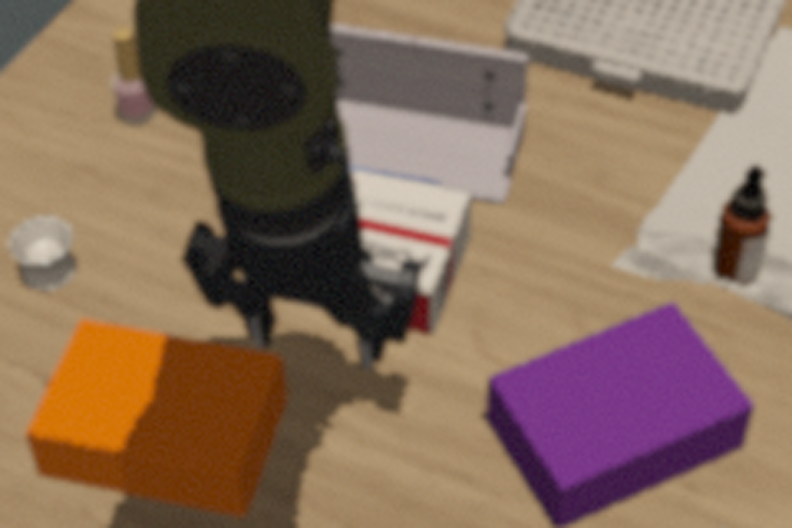

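View pics/w5.png

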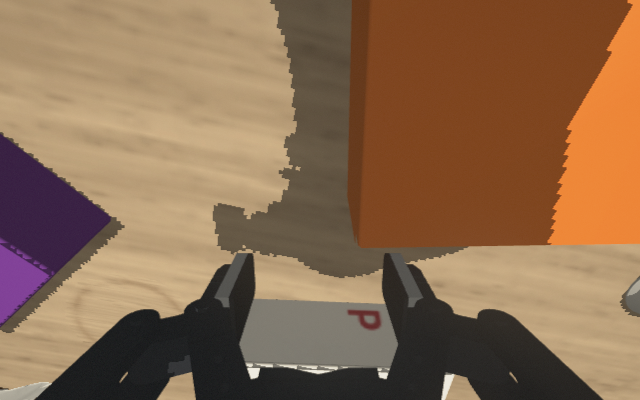

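```bash
python3 -m crank '[{"linear":[-0.008,0,0.001],"rotation":[0,0,0]},{"linear":[-0.016,0,0.002],"rotation":[0,0,0]},{"linear":[-0.023,0,0.003],"rotation":[0,0,0]},{"linear":[-0.03,0,0.004],"rotation":[0,0,0]},{"linear":[-0.037,0,0.005],"rotation":[0,0,0]},{"linear":[-0.044,0,0.006],"rotation":[0,0,0]},{"linear":[-0.05,0,0.007],"rotation":[0,0,0]},{"linear":[-0.056,0,0.008],"rotation":[0,0,0]}]'
python3 - <<'E'
from h import *
import cv2
st();print(ctrl.observe()["qpos"].round(3))
p,d=ctrl.read_camera("top"); cv2.imwrite("pics/t6.png",cv2.resize(p[115:275,185:425],None,fx=3.3,fy=3.3,interpolation=2))
st();go(-95,1,26,10)
E
```

```text
time: 7.17
ee_pos: [0.4933, 0.2036, 0.0245]
orientation: [0.084, -0.115, 0.99, 0.009]
wrist_force: [-2.3, 0.2, 0.3]
opening: 0.0598
t 7.17 bay mm [-109.4    0.9   24.5] z [ 0.169 -0.001 -0.986] y [-0.002  1.    -0.001] F [-2.2  0.7  0.3] op 0.0598
[ 0.41   0.358 -0.634  0.412 -0.031  0.177]
t 7.22 bay mm [-107.3    1.    24.9] z [ 0.171 -0.    -0.985] y [-0.002  1.    -0.001] F [ 1.   1.3 -0.2] op 0.0599
lin [-0.0123 -0.0001  0.0011] rot [-0.0004 -0.0023  0.0017]
```

View pics/t6.png

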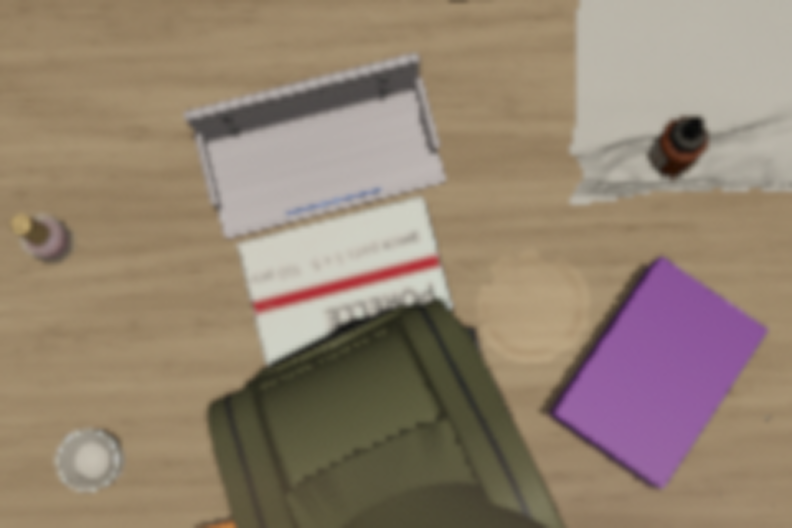

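Run:
```python
from h import *
P=np.array([bay(W("top",q[0]/3.3+185,q[1]/3.3+115,.045))*1000 for q in [(240,243),(424,197),(268,361)]])
print(P.round(1)); d=P[0]-P[1]; print(np.degrees(np.arctan2(-d[0],d[1])))
```

```text
[[-14.1  67.2  45. ]
 [-14.7 -61.4  45. ]
 [-96.6  67.6  45. ]]
-0.24127100975584045
```

```bash
python3 -m crank '[{"linear":[-0.003,0,0.0005],"rotation":[0,0,0]},{"linear":[-0.006,0,0.001],"rotation":[0,0,0]},{"linear":[-0.008,0,0.0015],"rotation":[0,0,0]},{"linear":[-0.01,0,0.002],"rotation":[0,0,0]},{"linear":[-0.011,0,0.002],"rotation":[0,0,0]},{"linear":[-0.012,0,0.002],"rotation":[0,0,0]},{"linear":[-0.0125,0,0.002],"rotation":[0,0,0]},{"linear":[-0.0125,0,0.002],"rotation":[0,0,0]}]'
python3 - <<'E'
from h import *
import cv2
st()
p,d=ctrl.read_camera("top"); cv2.imwrite("pics/t7.png",cv2.resize(p[115:275,185:425],None,fx=3.3,fy=3.3,interpolation=2))
st()
E
```

```text
time: 7.88
ee_pos: [0.5059, 0.2066, 0.0251]
orientation: [0.085, -0.115, 0.99, 0.009]
wrist_force: [-0.9, 0.5, -0.5]
opening: 0.0595
t 7.88 bay mm [-96.4   0.9  25.1] z [ 0.17  -0.001 -0.985] y [-0.002  1.    -0.001] F [-0.7  0.7 -0.5] op 0.0595
t 7.93 bay mm [-96.5   1.   25.1] z [ 0.17  -0.001 -0.985] y [-0.002  1.    -0.001] F [-0.6  0.5  0.5] op 0.0594
```

View pics/t7.png

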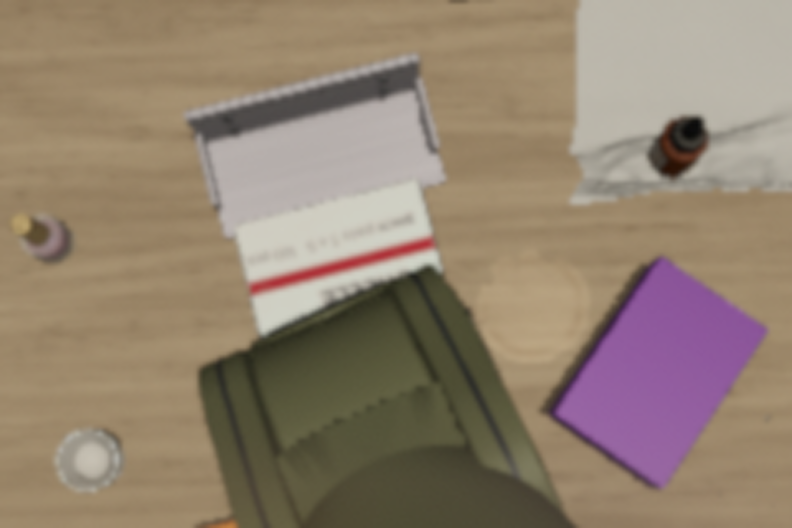

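```bash
python3 -m crank '[{"linear":[-0.0005,0,0],"rotation":[0,0,0]},{"linear":[-0.001,0,0],"rotation":[0,0,0]},{"linear":[-0.0015,0,0],"rotation":[0,0,0]},{"linear":[-0.002,0,0],"rotation":[0,0,0]},{"linear":[-0.0025,0,0],"rotation":[0,0,0]},{"linear":[-0.003,0,0.0005],"rotation":[0,0,0]},{"linear":[-0.003,0,0.0005],"rotation":[0,0,0]},{"linear":[-0.003,0,0.0005],"rotation":[0,0,0]}]'
python3 - <<'E'
from h import *
st()
T=[10,20,30,40,50,60,65,70]
for z0 in (27,):
  for t in T:
    a=np.radians(t); dx=-88*np.cos(a)+z0*np.sin(a)+88; dz=88*np.sin(a)+z0*np.cos(a)-z0
    print(t,round(dx,1),round(dz,1),"lin",round(-.985*dx-.171*dz,1),round(.171*dx-.985*dz,1))
E
```

```text
time: 8.6
ee_pos: [0.5068, 0.2067, 0.0247]
orientation: [0.083, -0.115, 0.99, 0.009]
wrist_force: [-5.3, -2.2, 3.8]
opening: 0.0598
t 8.60 bay mm [-95.5   0.8  24.7] z [ 0.167 -0.001 -0.986] y [-0.002  1.    -0.001] F [-5.7 -0.9  3.8] op 0.0598
10 6.0 14.9 lin -8.5 -13.6
20 14.5 28.5 lin -19.2 -25.6
30 25.3 40.4 lin -31.8 -35.5
40 37.9 50.2 lin -46.0 -43.0
50 52.1 57.8 lin -61.2 -48.0
60 67.4 62.7 lin -77.1 -50.2
65 75.3 64.2 lin -85.1 -50.3
70 83.3 64.9 lin -93.1 -49.7
```

```bash
python3 -m crank '[{"linear":[-0.0008,0,-0.0018],"rotation":[0,0,0]},{"linear":[-0.0018,0,-0.0036],"rotation":[0,0,0]},{"linear":[-0.0028,0,-0.0052],"rotation":[0,0,0]},{"linear":[-0.004,0,-0.007],"rotation":[0,0,0]},{"linear":[-0.0052,0,-0.0088],"rotation":[0,0,0]},{"linear":[-0.0064,0,-0.0105],"rotation":[0,0,0]},{"linear":[-0.0076,0,-0.0122],"rotation":[0,0,0]},{"linear":[-0.0085,0,-0.0136],"rotation":[0,0,0]}]'
python3 - <<'E'
from h import *
import cv2
st()
p,d=ctrl.read_camera("scene"); cv2.imwrite("pics/s8.png",cv2.resize(p[130:290,200:440],None,fx=3.3,fy=3.3,interpolation=2))
st()
E
```

```text
time: 9.27
ee_pos: [0.5134, 0.2082, 0.0398]
orientation: [0.084, -0.115, 0.99, 0.009]
wrist_force: [-4.2, -1.3, 2.1]
opening: 0.0599
t 9.27 bay mm [-88.8   0.9  39.8] z [ 0.168 -0.001 -0.986] y [-0.002  1.    -0.001] F [-4.4 -0.3  2.1] op 0.0599
t 9.32 bay mm [-88.5   0.9  40.1] z [ 0.168 -0.001 -0.986] y [-0.002  1.    -0.001] F [-6.3 -0.   3.1] op 0.0596
```

View pics/s8.png

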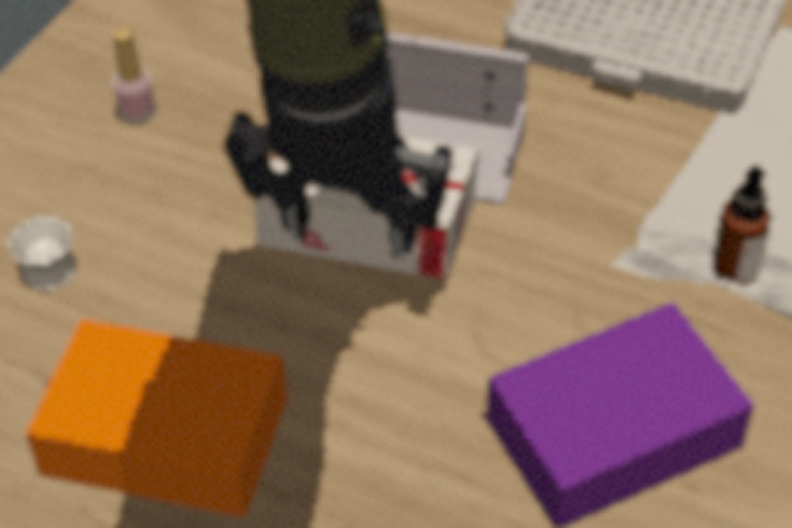

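```bash
cat >> h.py <<'E'
def tilt(save=None):
    import cv2
    p,d=ctrl.read_camera("scene"); X=(D("scene",d)-O)@RB.as_matrix()*1000
    if save: cv2.imwrite(save,cv2.resize(p[110:270,220:400],None,fx=4,fy=4,interpolation=2))
    np.save("last.npy",X)
    hsv=cv2.cvtColor(p,cv2.COLOR_BGR2HSV)
    return p,X,hsv
E
python3 - <<'E'
from h import *
p,X,h=tilt("pics/s9.png"); st()
# carton profile: points in y in [-62,-45], |x|<130
for ylo in (-62,-55,50,55):
    m=(X[...,1]>ylo)&(X[...,1]<ylo+6)&(X[...,0]>-120)&(X[...,0]<30)&(X[...,2]>3)
    q=X[m]; q=q[np.argsort(q[:,0])]; print(ylo,len(q)); print(q[::max(1,len(q)//14)][:,[0,2]].round(0).tolist())
E
```

```text
t 9.37 bay mm [-88.6   0.9  39.9] z [ 0.168 -0.001 -0.986] y [-0.002  1.    -0.001] F [-6.2 -1.   2.7] op 0.0597
-62 292
[[-119.0, 139.0], [-115.0, 120.0], [-111.0, 103.0], [-105.0, 146.0], [-85.0, 46.0], [-80.0, 25.0], [-75.0, 38.0], [-65.0, 51.0], [-57.0, 44.0], [-49.0, 57.0], [-37.0, 55.0], [-24.0, 42.0], [-14.0, 35.0], [-3.0, 37.0], [12.0, 5.0]]
-55 149
[[-119.0, 134.0], [-114.0, 135.0], [-112.0, 144.0], [-111.0, 147.0], [-109.0, 147.0], [-107.0, 150.0], [-86.0, 23.0], [-83.0, 32.0], [-82.0, 41.0], [-79.0, 44.0], [-76.0, 57.0], [-51.0, 56.0], [-32.0, 52.0], [-18.0, 49.0], [-6.0, 47.0]]
50 130
[[-118.0, 133.0], [-114.0, 115.0], [-113.0, 133.0], [-111.0, 108.0], [-110.0, 134.0], [-109.0, 89.0], [-108.0, 100.0], [-106.0, 98.0], [-103.0, 149.0], [-99.0, 100.0], [-93.0, 111.0], [-91.0, 103.0], [-85.0, 26.0], [-84.0, 31.0], [-82.0, 42.0]]
55 124
[[-118.0, 140.0], [-117.0, 135.0], [-115.0, 143.0], [-114.0, 122.0], [-113.0, 146.0], [-111.0, 105.0], [-111.0, 96.0], [-109.0, 135.0], [-107.0, 145.0], [-102.0, 148.0], [-96.0, 101.0], [-87.0, 21.0], [-84.0, 33.0], [-83.0, 42.0], [-82.0, 53.0], [-79.0, 50.0]]
```

View pics/s9.png

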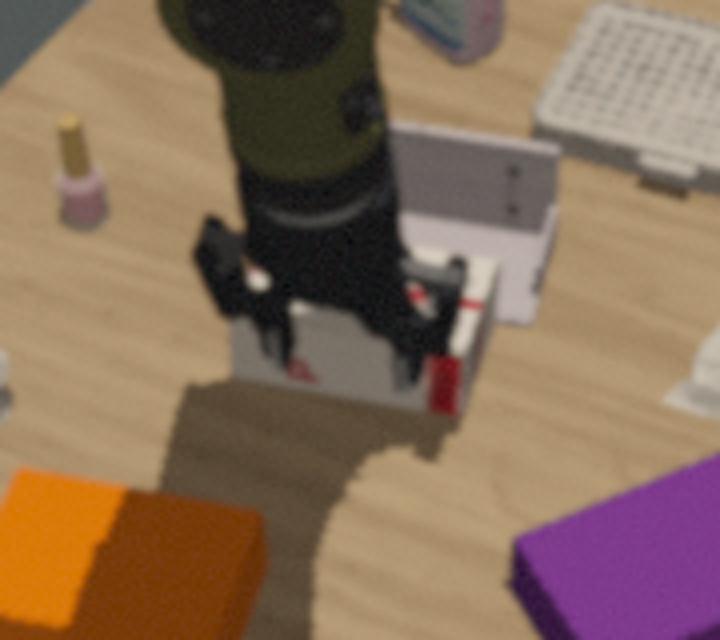

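```bash
python3 -m crank '[{"linear":[-0.0015,0,-0.0035],"rotation":[0,0,0]},{"linear":[-0.0035,0,-0.007],"rotation":[0,0,0]},{"linear":[-0.006,0,-0.0105],"rotation":[0,0,0]},{"linear":[-0.009,0,-0.0138],"rotation":[0,0,0]},{"linear":[-0.012,0,-0.0168],"rotation":[0,0,0]},{"linear":[-0.015,0,-0.0196],"rotation":[0,0,0]},{"linear":[-0.018,0,-0.0223],"rotation":[0,0,0]},{"linear":[-0.0215,0,-0.0247],"rotation":[0,0,0]}]'
python3 - <<'E'
from h import *
p,X,h=tilt("pics/s10.png"); st()
for ylo in (-60,-55):
    m=(X[...,1]>ylo)&(X[...,1]<ylo+6)&(X[...,0]>-100)&(X[...,0]<30)&(X[...,2]>3)
    q=X[m]; q=q[np.argsort(q[:,0])]; print(ylo,len(q)); print(q[::max(1,len(q)//14)][:,[0,2]].round(0).tolist())
E
```

```text
time: 10.03
ee_pos: [0.5315, 0.2126, 0.0684]
orientation: [0.085, -0.115, 0.99, 0.009]
wrist_force: [-1.7, 0.5, -0.3]
opening: 0.0598
t 10.08 bay mm [-68.9   1.1  69.1] z [ 0.172 -0.    -0.985] y [-0.002  1.    -0.001] F [-0.8 -1.2  2.4] op 0.0599
-60 188
[[-100.0, 165.0], [-97.0, 154.0], [-95.0, 175.0], [-93.0, 130.0], [-92.0, 119.0], [-82.0, 176.0], [-77.0, 47.0], [-73.0, 59.0], [-69.0, 57.0], [-66.0, 72.0], [-61.0, 5.0], [-50.0, 74.0], [-30.0, 65.0], [-3.0, 52.0], [15.0, 43.0]]
-55 157
[[-100.0, 165.0], [-95.0, 141.0], [-94.0, 177.0], [-92.0, 126.0], [-91.0, 175.0], [-88.0, 174.0], [-78.0, 39.0], [-73.0, 51.0], [-70.0, 62.0], [-68.0, 67.0], [-63.0, 70.0], [-58.0, 80.0], [-36.0, 67.0], [-11.0, 55.0], [11.0, 46.0]]
```

View pics/s10.png

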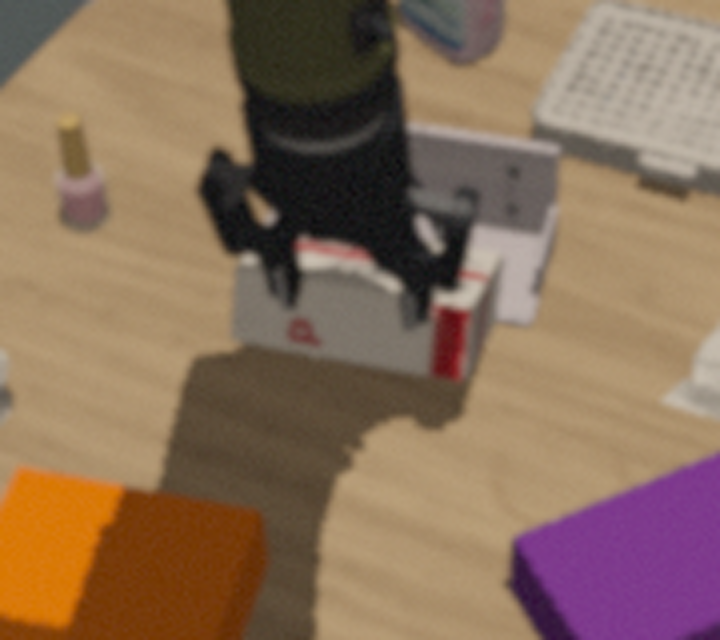

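```bash
python3 -m crank '[{"linear":[-0.003,0,-0.0025],"rotation":[0,0,0]},{"linear":[-0.006,0,-0.005],"rotation":[0,0,0]},{"linear":[-0.0093,0,-0.0075],"rotation":[0,0,0]},{"linear":[-0.0126,0,-0.0098],"rotation":[0,0,0]},{"linear":[-0.016,0,-0.0117],"rotation":[0,0,0]},{"linear":[-0.0194,0,-0.0135],"rotation":[0,0,0]},{"linear":[-0.0228,0,-0.015],"rotation":[0,0,0]},{"linear":[-0.0262,0,-0.0163],"rotation":[0,0,0]}]'
python3 - <<'E'
from h import *
p,X,h=tilt("pics/s11.png"); st()
for ylo in (-60,-55):
    m=(X[...,1]>ylo)&(X[...,1]<ylo+6)&(X[...,0]>-80)&(X[...,0]<60)&(X[...,2]>3)
    q=X[m]; q=q[np.argsort(q[:,0])]; print(ylo,len(q)); print(q[::max(1,len(q)//18)][:,[0,2]].round(0).tolist())
E
```

```text
time: 10.75
ee_pos: [0.5539, 0.2179, 0.0887]
orientation: [0.085, -0.115, 0.99, 0.009]
wrist_force: [-0.7, -0.8, -0.7]
opening: 0.0596
t 10.80 bay mm [-46.    1.2  89.2] z [ 0.172 -0.    -0.985] y [-0.002  1.    -0.001] F [ 1.  -0.2  0.6] op 0.0597
-60 197
[[-80.0, 43.0], [-77.0, 45.0], [-75.0, 195.0], [-73.0, 170.0], [-72.0, 164.0], [-71.0, 168.0], [-70.0, 146.0], [-68.0, 138.0], [-67.0, 45.0], [-63.0, 197.0], [-59.0, 40.0], [-53.0, 46.0], [-44.0, 46.0], [-36.0, 47.0], [-27.0, 46.0], [-16.0, 46.0], [-6.0, 44.0], [23.0, 6.0], [36.0, 6.0], [52.0, 4.0]]
-55 158
[[-80.0, 45.0], [-75.0, 170.0], [-73.0, 163.0], [-72.0, 165.0], [-71.0, 151.0], [-70.0, 153.0], [-69.0, 189.0], [-68.0, 45.0], [-67.0, 47.0], [-64.0, 44.0], [-60.0, 45.0], [-52.0, 46.0], [-44.0, 48.0], [-37.0, 47.0], [-28.0, 47.0], [-18.0, 43.0], [-10.0, 45.0], [36.0, 6.0], [46.0, 5.0], [56.0, 6.0]]
```

View pics/s11.png

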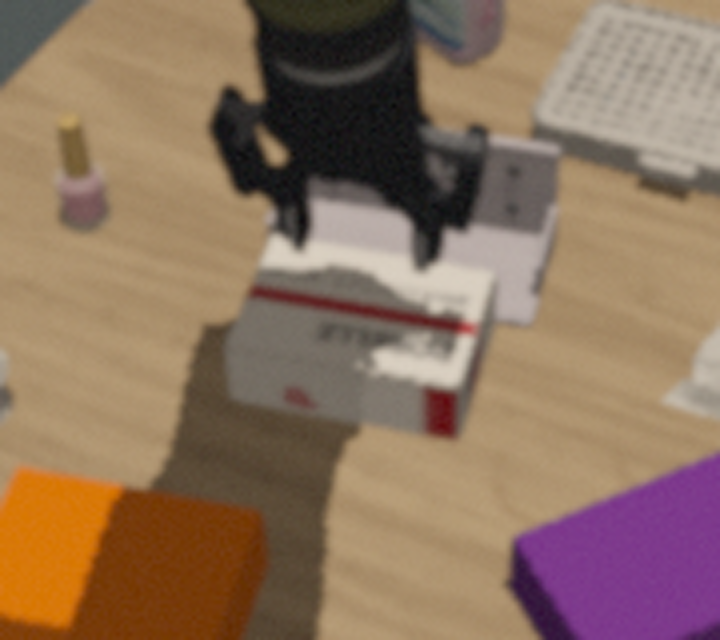

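Run:
```python
from h import *
go(-140,0,95,10);go(-140,0,18,10)
```

```text
lin [ 0.0916 -0.001  -0.0219] rot [-0.0004 -0.0019  0.0017]
lin [ 0.1048 -0.001   0.054 ] rot [-0.0004 -0.0019  0.0017]
```

```bash
python3 -m crank '[{"linear":[0.025,0,-0.015],"rotation":[0,0,0]},{"linear":[0.05,0,-0.022],"rotation":[0,0,0]},{"linear":[0.075,0,-0.022],"rotation":[0,0,0]},{"linear":[0.092,-0.001,-0.022],"rotation":[0,0,0]},{"linear":[0.095,-0.001,0],"rotation":[0,0,0]},{"linear":[0.1,-0.001,0.025],"rotation":[0,0,0]},{"linear":[0.105,-0.001,0.054],"rotation":[0,0,0]},{"linear":[0.105,-0.001,0.054],"rotation":[0,0,0]}]'
python3 - <<'E'
from h import *
import cv2
st()
p,d=ctrl.read_camera("top"); cv2.imwrite("pics/t12.png",cv2.resize(p[115:275,185:425],None,fx=3.3,fy=3.3,interpolation=2))
st();go(-110,0,18,10);go(-95.5,0,18,10)
E
```

```text
time: 11.47
ee_pos: [0.4578, 0.1934, 0.0132]
orientation: [0.081, -0.115, 0.99, 0.008]
wrist_force: [-0.4, 0.1, -1.1]
opening: 0.06
t 11.47 bay mm [-146.2   -0.9   13.2] z [ 0.162 -0.002 -0.987] y [-0.002  1.    -0.002] F [-0.4  0.1 -1.1] op 0.06
t 11.52 bay mm [-145.    -0.8   15. ] z [ 0.163 -0.002 -0.987] y [-0.002  1.    -0.002] F [-0.5 -0.6 -0.5] op 0.0598
lin [-0.0351  0.0007  0.0028] rot [-0.0019 -0.0105  0.0021]
lin [-0.0494  0.0007  0.0051] rot [-0.0019 -0.0105  0.0021]
```

View pics/t12.png

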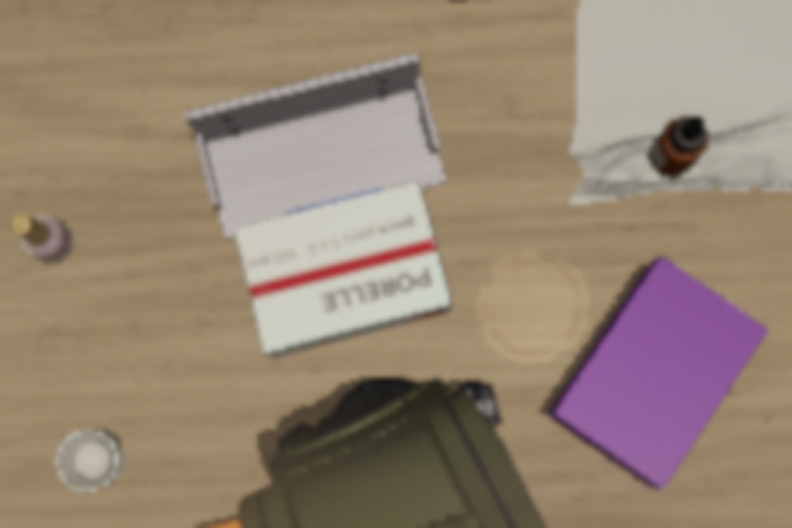

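```bash
python3 - <<'E'
from h import *
P=np.array([bay(W("top",q[0]/3.3+185,q[1]/3.3+115,.045))*1000 for q in [(236,228),(418,184),(450,307),(267,353)]])
print(P.round(1),P.mean(0)); d=P[0]-P[1]; print(np.degrees(np.arctan2(-d[0],d[1])))
E
python3 -m crank '[{"linear":[-0.01,0,0.0005],"rotation":[0,-0.01,0]},{"linear":[-0.02,0,0.001],"rotation":[0,-0.01,0]},{"linear":[-0.03,0,0.002],"rotation":[0,-0.01,0]},{"linear":[-0.036,0,0.003],"rotation":[0,-0.01,0]},{"linear":[-0.04,0,0.004],"rotation":[0,-0.01,0]},{"linear":[-0.044,0,0.005],"rotation":[0,-0.01,0]},{"linear":[-0.047,0,0.005],"rotation":[0,-0.01,0]},{"linear":[-0.049,0,0.005],"rotation":[0,-0.01,0]}]'
python3 - <<'E'
from h import *
st()
E
```

```text
[[ -3.4  67.4  45. ]
 [ -4.9 -59.7  45. ]
 [-92.  -59.4  45. ]
 [-91.3  67.   45. ]] [-47.90392283   3.82651908  45.        ]
-0.6707086330423154
time: 12.18
ee_pos: [0.5072, 0.2057, 0.02]
orientation: [0.087, -0.115, 0.99, 0.01]
wrist_force: [-9.0, -1.3, 7.0]
opening: 0.0598
t 12.18 bay mm [-95.3  -0.2  20. ] z [ 0.175 -0.    -0.985] y [-0.002  1.    -0.001] F [-9.   0.8  7. ] op 0.0598
```

```bash
python3 -m crank '[{"linear":[-0.0015,0,-0.0035],"rotation":[0,0,0]},{"linear":[-0.0034,0,-0.007],"rotation":[0,0,0]},{"linear":[-0.0053,0,-0.0105],"rotation":[0,0,0]},{"linear":[-0.0073,0,-0.0139],"rotation":[0,0,0]},{"linear":[-0.0095,0,-0.0172],"rotation":[0,0,0]},{"linear":[-0.0119,0,-0.0204],"rotation":[0,0,0]},{"linear":[-0.0144,0,-0.0235],"rotation":[0,0,0]},{"linear":[-0.0169,0,-0.0264],"rotation":[0,0,0]}]'
python3 - <<'E'
from h import *
st()
p,X,h=tilt("pics/s13.png"); st()
E
```

```text
time: 12.85
ee_pos: [0.522, 0.2093, 0.0505]
orientation: [0.09, -0.114, 0.989, 0.01]
wrist_force: [-3.4, -0.7, 0.3]
opening: 0.0601
t 12.85 bay mm [-80.1  -0.1  50.5] z [ 0.181 -0.001 -0.983] y [-0.002  1.    -0.001] F [-3.5  0.1  0.3] op 0.0601
t 12.90 bay mm [-79.2  -0.   51.2] z [ 0.182 -0.001 -0.983] y [-0.002  1.    -0.001] F [-6.3 -1.9  5.6] op 0.0596
```

View pics/s13.png

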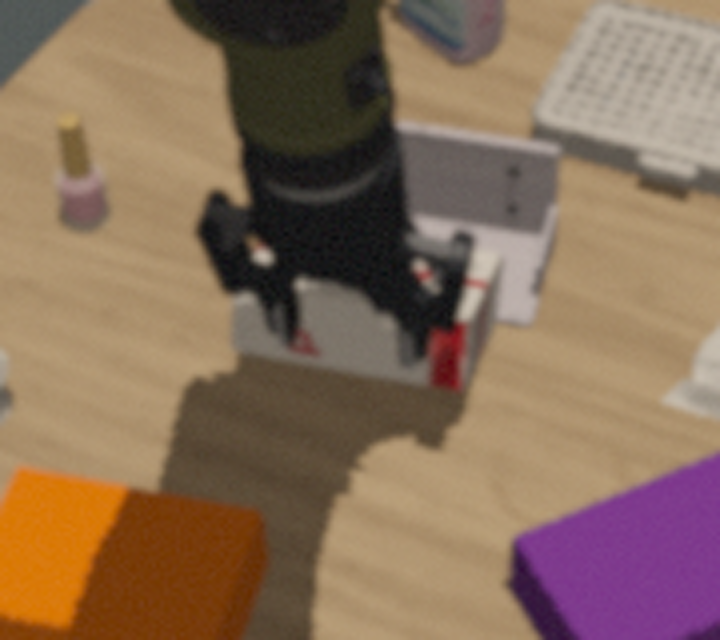

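```bash
python3 -m crank '[{"linear":[-0.0042,0,-0.0042],"rotation":[0,0,0]},{"linear":[-0.0088,0,-0.008],"rotation":[0,0,0]},{"linear":[-0.0136,0,-0.0113],"rotation":[0,0,0]},{"linear":[-0.0188,0,-0.0142],"rotation":[0,0,0]},{"linear":[-0.0222,0,-0.016],"rotation":[0,0,0]},{"linear":[-0.0258,0,-0.0177],"rotation":[0,0,0]},{"linear":[-0.0295,0,-0.0192],"rotation":[0,0,0]},{"linear":[-0.0335,0,-0.0206],"rotation":[0,0,0]}]'
python3 - <<'E'
from h import *
st()
p,X,h=tilt("pics/s14.png"); st()
E
```

```text
time: 13.57
ee_pos: [0.55, 0.216, 0.0762]
orientation: [0.09, -0.115, 0.989, 0.01]
wrist_force: [-1.3, 0.5, 2.6]
opening: 0.06
t 13.57 bay mm [-51.3   0.1  76.2] z [ 0.18  -0.    -0.984] y [-0.002  1.    -0.001] F [-1.2  0.7  2.6] op 0.06
t 13.62 bay mm [-50.    0.2  76.9] z [ 0.182 -0.    -0.983] y [-0.002  1.    -0.001] F [-0.7  0.3  3.2] op 0.0599
```

View pics/s14.png

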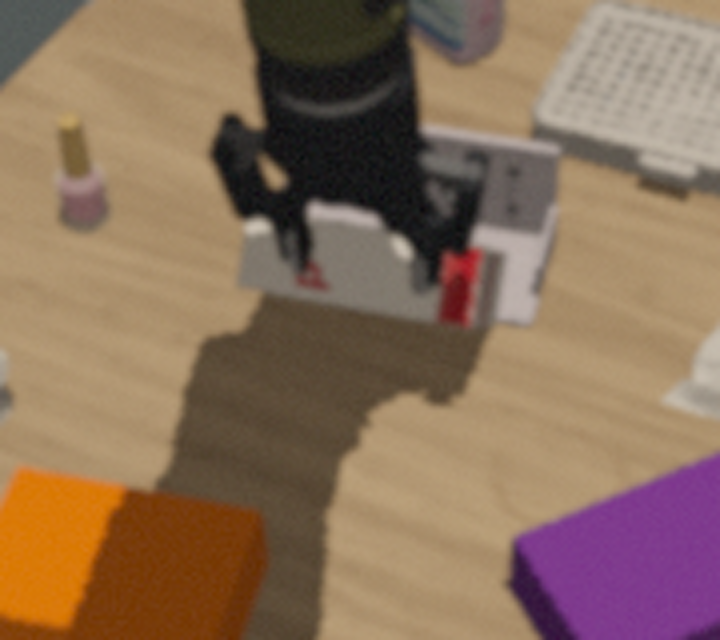

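```bash
python3 -m crank '[{"linear":[-0.004,0,-0.0012],"rotation":[0,0,0]},{"linear":[-0.008,0,-0.0023],"rotation":[0,0,0]},{"linear":[-0.012,0,-0.0032],"rotation":[0,0,0]},{"linear":[-0.0155,0,-0.0039],"rotation":[0,0,0]},{"linear":[-0.0185,0,-0.0044],"rotation":[0,0,0]},{"linear":[-0.0215,0,-0.0049],"rotation":[0,0,0]},{"linear":[-0.024,0,-0.0053],"rotation":[0,0,0]},{"linear":[-0.0265,0,-0.0058],"rotation":[0,0,0]}]'
python3 - <<'E'
from h import *
st()
p,X,h=tilt("pics/s15.png"); st()
E
```

```text
time: 14.28
ee_pos: [0.5745, 0.2217, 0.0865]
orientation: [0.09, -0.114, 0.989, 0.01]
wrist_force: [-0.2, 1.0, 2.2]
opening: 0.0599
t 14.28 bay mm [-26.1   0.2  86.5] z [ 0.18  -0.    -0.984] y [-0.002  1.    -0.001] F [0.  1.1 2.2] op 0.0599
t 14.33 bay mm [-25.6   0.2  86.7] z [ 0.181 -0.    -0.984] y [-0.002  1.    -0.001] F [ 0.7 -0.4  0.7] op 0.0595
```

View pics/s15.png

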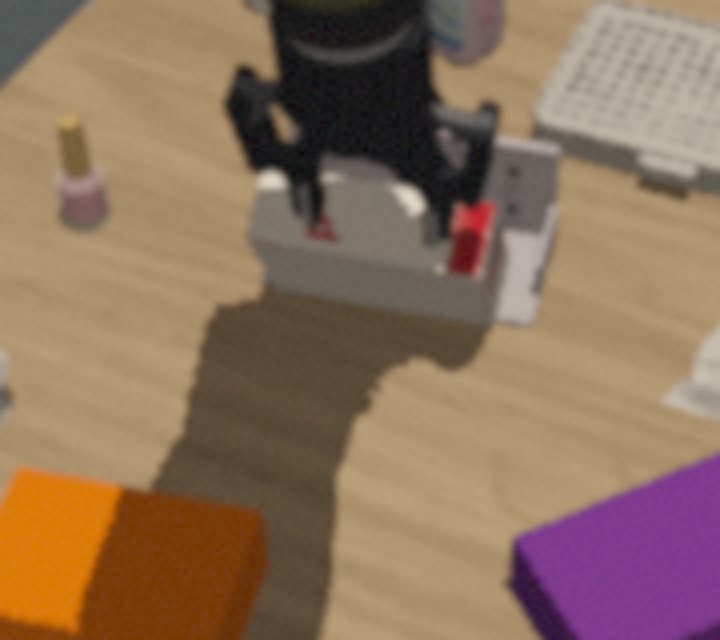

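Run:
```python
import numpy as np
X=np.load("last.npy")
# crop (u,v)-> orig: u/4+220, v/4+110
for u in (330,400,460):
    c=int(u/4+220)
    for r in range(155,196,2): print(u,r,X[r,c].round(0).tolist(), end="; ")
    print()
```

```text
330 155 [-7.0, 30.0, 99.0]; 330 157 [-13.0, 28.0, 100.0]; 330 159 [-13.0, 29.0, 94.0]; 330 161 [-18.0, 27.0, 93.0]; 330 163 [-26.0, 25.0, 94.0]; 330 165 [-27.0, 25.0, 90.0]; 330 167 [-33.0, 23.0, 89.0]; 330 169 [-33.0, 24.0, 83.0]; 330 171 [-40.0, 22.0, 85.0]; 330 173 [-41.0, 21.0, 80.0]; 330 175 [-36.0, 23.0, 68.0]; 330 177 [-31.0, 25.0, 57.0]; 330 179 [-22.0, 29.0, 40.0]; 330 181 [-15.0, 31.0, 27.0]; 330 183 [-10.0, 33.0, 15.0]; 330 185 [-1.0, 37.0, -2.0]; 330 187 [-9.0, 35.0, -0.0]; 330 189 [-16.0, 32.0, 1.0]; 330 191 [-23.0, 30.0, 2.0]; 330 193 [-27.0, 29.0, -0.0]; 330 195 [-33.0, 28.0, -1.0]; 
400 155 [-55.0, -23.0, 154.0]; 400 157 [-6.0, -10.0, 101.0]; 400 159 [-9.0, -10.0, 98.0]; 400 161 [-14.0, -12.0, 97.0]; 400 163 [-16.0, -12.0, 93.0]; 400 165 [-21.0, -13.0, 92.0]; 400 167 [-24.0, -14.0, 89.0]; 400 169 [-29.0, -15.0, 89.0]; 400 171 [-33.0, -16.0, 86.0]; 400 173 [-37.0, -18.0, 85.0]; 400 175 [-42.0, -19.0, 84.0]; 400 177 [-42.0, -19.0, 78.0]; 400 179 [-35.0, -17.0, 64.0]; 400 181 [-29.0, -15.0, 52.0]; 400 183 [-20.0, -12.0, 35.0]; 400 185 [-13.0, -10.0, 22.0]; 400 187 [-6.0, -8.0, 7.0]; 400 189 [-8.0, -8.0, 3.0]; 400 191 [-12.0, -9.0, 1.0]; 400 193 [-18.0, -11.0, 0.0]; 400 195 [-23.0, -12.0, -1.0]; 
460 155 [-50.0, -53.0, 156.0]; 460 157 [-48.0, -52.0, 148.0]; 460 159 [-50.0, -53.0, 145.0]; 460 161 [-47.0, -52.0, 137.0]; 460 163 [-11.0, -44.0, 95.0]; 460 165 [-17.0, -45.0, 96.0]; 460 167 [-21.0, -46.0, 93.0]; 460 169 [-26.0, -47.0, 93.0]; 460 171 [-28.0, -48.0, 89.0]; 460 173 [-31.0, -49.0, 86.0]; 460 175 [-34.0, -50.0, 84.0]; 460 177 [-41.0, -51.0, 84.0]; 460 179 [-41.0, -51.0, 79.0]; 460 181 [-38.0, -51.0, 70.0]; 460 183 [-29.0, -48.0, 54.0]; 460 185 [-23.0, -47.0, 40.0]; 460 187 [-13.0, -45.0, 24.0]; 460 189 [-8.0, -44.0, 12.0]; 460 191 [-2.0, -42.0, -2.0]; 460 193 [-9.0, -44.0, -0.0]; 460 195 [-16.0, -46.0, 1.0];
```

```bash
python3 -m crank '[{"linear":[-0.003,0,-0.0004],"rotation":[0,0,0]},{"linear":[-0.006,0,-0.0006],"rotation":[0,0,0]},{"linear":[-0.009,0,-0.0006],"rotation":[0,0,0]},{"linear":[-0.012,0,-0.0004],"rotation":[0,0,0]},{"linear":[-0.0145,0,0],"rotation":[0,0,0]},{"linear":[-0.017,0,0.0002],"rotation":[0,0,0]},{"linear":[-0.0195,0,0.0006],"rotation":[0,0,0]},{"linear":[-0.0215,0,0.001],"rotation":[0,0,0]}]'
python3 - <<'E'
from h import *
st()
p,X,h=tilt("pics/s16.png"); st()
E
```

```text
time: 15.0
ee_pos: [0.5951, 0.2265, 0.0893]
orientation: [0.09, -0.114, 0.989, 0.01]
wrist_force: [0.1, -0.3, 0.9]
opening: 0.0595
t 15.00 bay mm [-5.   0.1 89.3] z [ 0.18  -0.001 -0.984] y [-0.002  1.    -0.001] F [ 0.1 -0.4  0.9] op 0.0595
t 15.05 bay mm [-4.6  0.1 89.5] z [ 0.18  -0.001 -0.984] y [-0.002  1.    -0.001] F [-0.8 -0.1  1.5] op 0.0598
```

View pics/s16.png

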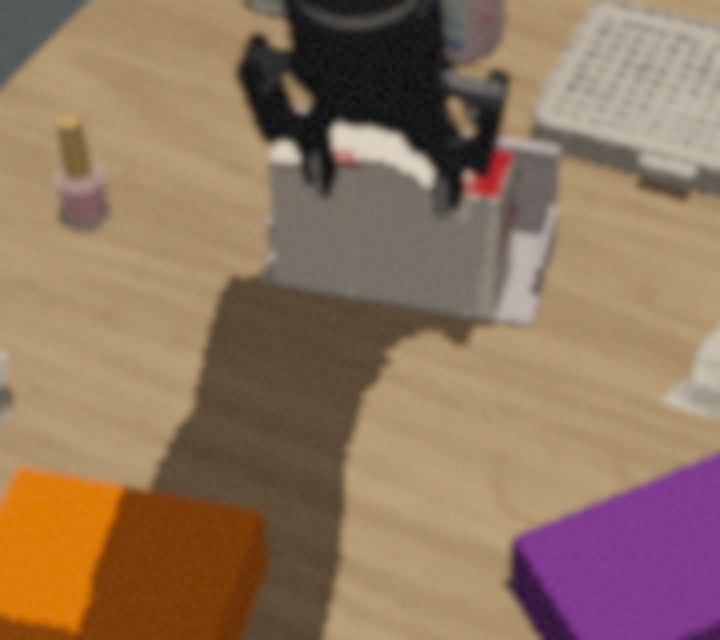

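Run:
```python
from h import *
p,X,h=tilt(); st()
for u in (390,400):
    c=int(u/4+220)
    print([X[r,c].round(0).tolist() for r in range(138,192,2)])
go(-40,0,120,10)
```

```text
t 15.10 bay mm [-5.   0.1 89.5] z [ 0.18  -0.001 -0.984] y [-0.002  1.    -0.001] F [-0.5 -0.1 -0.1] op 0.0599
[[-44.0, -15.0, 187.0], [-38.0, -13.0, 177.0], [-28.0, -10.0, 162.0], [41.0, 10.0, 94.0], [32.0, 7.0, 96.0], [28.0, 6.0, 94.0], [22.0, 5.0, 94.0], [13.0, 2.0, 96.0], [7.0, 1.0, 96.0], [3.0, -0.0, 94.0], [4.0, 0.0, 87.0], [1.0, -1.0, 84.0], [1.0, -1.0, 78.0], [1.0, -1.0, 72.0], [0.0, -1.0, 67.0], [2.0, 0.0, 59.0], [-3.0, -1.0, 57.0], [-0.0, -0.0, 48.0], [-2.0, -1.0, 44.0], [-2.0, -0.0, 37.0], [0.0, 0.0, 28.0], [-4.0, -1.0, 27.0], [-2.0, 0.0, 18.0], [-3.0, -0.0, 13.0], [-1.0, 1.0, 3.0], [-1.0, 1.0, -3.0], [-9.0, -1.0, -2.0]]
[[-41.0, -20.0, 186.0], [-41.0, -20.0, 181.0], [-37.0, -19.0, 172.0], [-34.0, -18.0, 164.0], [33.0, 1.0, 97.0], [28.0, -1.0, 95.0], [24.0, -2.0, 93.0], [13.0, -5.0, 97.0], [-726.0, -211.0, 797.0], [4.0, -7.0, 95.0], [1.0, -8.0, 91.0], [0.0, -8.0, 86.0], [-0.0, -8.0, 81.0], [-0.0, -8.0, 75.0], [1.0, -7.0, 67.0], [1.0, -7.0, 61.0], [-1.0, -8.0, 57.0], [-1.0, -7.0, 51.0], [-2.0, -8.0, 45.0], [-1.0, -7.0, 38.0], [-0.0, -7.0, 31.0], [-2.0, -7.0, 26.0], [-5.0, -8.0, 23.0], [-2.0, -7.0, 13.0], [2.0, -6.0, 2.0], [-1.0, -6.0, -2.0], [-7.0, -8.0, -1.0]]
lin [ 0.029  -0.0001 -0.0363] rot [-0.0006  0.0064  0.0019]
```

```bash
python3 -m crank '[{"linear":[0.002,0,-0.01],"rotation":[0,0,0]},{"linear":[0.006,0,-0.022],"rotation":[0,0,0]},{"linear":[0.015,0,-0.03],"rotation":[0,0,0]},{"linear":[0.03,0,-0.036],"rotation":[0,-0.04,0]},{"linear":[0.05,0,-0.036],"rotation":[0,-0.08,0]},{"linear":[0.07,0,-0.036],"rotation":[0,-0.12,0]},{"linear":[0.085,0,-0.03],"rotation":[0,-0.17,0]},{"linear":[0.085,0,-0.03],"rotation":[0,-0.17,0]}]'
python3 - <<'E'
from h import *
import cv2
st()
p,X,h=tilt("pics/s17.png"); st(); print(ctrl.observe()["qpos"].round(3))
p,d=ctrl.read_camera("top"); cv2.imwrite("pics/t17.png",cv2.resize(p[115:275,185:425],None,fx=3.3,fy=3.3,interpolation=2))
go(-60,0,26,20)
E
```

```text
time: 15.77
ee_pos: [0.4961, 0.2015, 0.0983]
orientation: [0.167, -0.114, 0.979, 0.018]
wrist_force: [-4.0, -0.9, -2.1]
opening: 0.0596
t 15.77 bay mm [-107.1   -1.8   98.3] z [ 0.33  -0.002 -0.944] y [-0.003  1.    -0.003] F [-4.2 -0.  -2.1] op 0.0596
t 15.82 bay mm [-102.4   -1.1  100.7] z [ 0.335 -0.002 -0.942] y [-0.003  1.    -0.003] F [ 0.3 -0.7 -0.1] op 0.0597
[ 0.425  0.182 -0.699  0.354 -0.067  0.182]
lin [-0.0089  0.0003  0.0854] rot [-0.0005 -0.0012  0.0026]
```

View pics/s17.png

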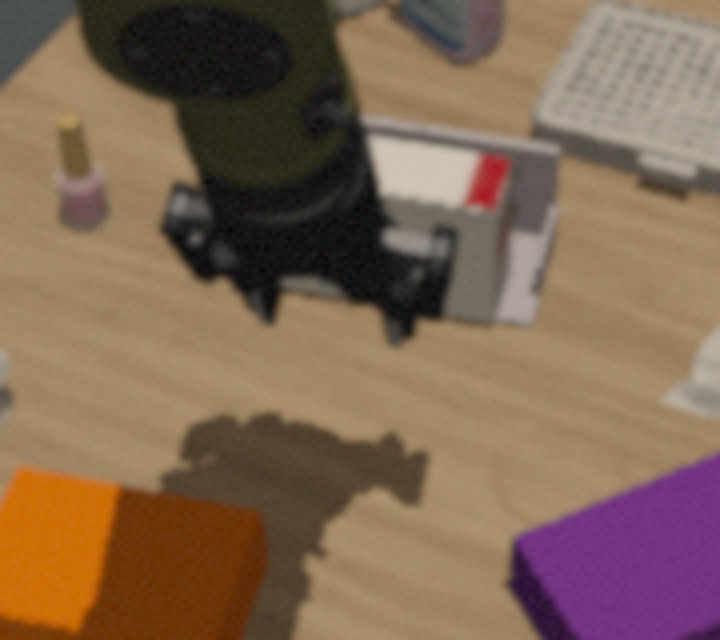

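View pics/t17.png

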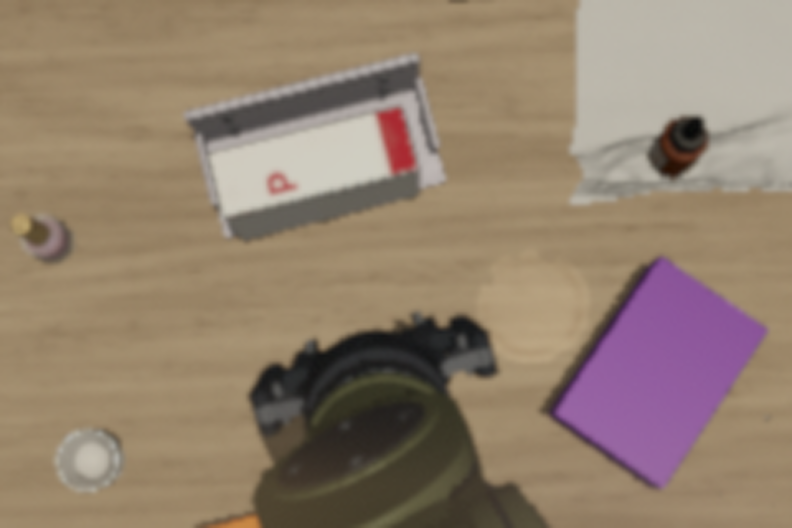

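Run:
```python
from h import *
P=np.array([bay(W("top",q[0]/3.3+185,q[1]/3.3+115,.093))*1000 for q in [(209,153),(402,107),(416,172),(230,220)]])
print(P.round(1),P.mean(0).round(1)); d=P[0]-P[1]; print(np.degrees(np.arctan2(-d[0],d[1])))
X=np.load("last.npy")
m=(X[...,2]>90)&(X[...,2]<98)&(X[...,0]>-15)&(X[...,0]<60)&(abs(X[...,1])<85); q=X[m]; print(m.sum(),q.min(0).round(1),q.max(0).round(1),np.percentile(q,[3,50,97],axis=0).round(1))
for q in [(198,140),(218,207),(438,150),(418,85)]:  print(bay(W("top",q[0]/3.3+185,q[1]/3.3+115,.035))*1000)
F=np.array([bay(W("top",q[0]/3.3+185,q[1]/3.3+115,.005))*1000 for q in [(226,237),(444,183)]]);print(F)
```

```text
[[ 38.7  68.1  93. ]
 [ 37.1 -60.1  93. ]
 [ -6.9 -58.2  93. ]
 [ -7.4  65.1  93. ]] [15.4  3.7 93. ]
-0.7309088592940534
494 [ -8.1 -61.   90. ] [39.3 19.8 97.7] [[ -5.3 -58.6  90.7]
 [ 15.6 -25.2  93.9]
 [ 37.4  12.2  96.5]]
[65.46661767 79.60369183 35.        ]
[16.03386137 77.04123438 35.        ]
[ 16.9320842  -79.59964787  35.        ]
[ 65.31727842 -77.79568398  35.        ]
[[  0.39915276  79.86808353   5.        ]
 [ -0.58254385 -79.76396386   5.        ]]
```

```bash
python3 -m crank '[{"linear":[0,0.003,0.02],"rotation":[0,0,0]},{"linear":[-0.003,0.003,0.04],"rotation":[0,0,0]},{"linear":[-0.006,0.003,0.06],"rotation":[0,0,0]},{"linear":[-0.009,0.003,0.075],"rotation":[0,0,0]},{"linear":[-0.009,0.003,0.085],"rotation":[0,0,0]},{"linear":[-0.009,0.003,0.085],"rotation":[0,0,0]},{"linear":[-0.009,0.003,0.085],"rotation":[0,0,0]},{"linear":[-0.009,0.003,0.085],"rotation":[0,0,0]}]'
python3 - <<'E'
from h import *
st(); go(-18,3,26,20); go(16,3,26,20)
E
```

```text
time: 16.53
ee_pos: [0.545, 0.2179, 0.0279]
orientation: [0.174, -0.113, 0.978, 0.02]
wrist_force: [0.5, 0.7, -0.3]
opening: 0.0598
t 16.53 bay mm [-55.7   3.2  27.9] z [ 0.345  0.    -0.939] y [-0.002  1.    -0.001] F [ 0.6  0.6 -0.3] op 0.0598
lin [-0.0348 -0.0002  0.0148] rot [0.     0.003  0.0018]
lin [-0.0667 -0.0003  0.0265] rot [0.     0.003  0.0018]
```

```bash
python3 -m crank '[{"linear":[-0.009,0,0.004],"rotation":[0,0,0]},{"linear":[-0.018,0,0.0075],"rotation":[0,0,0]},{"linear":[-0.026,0,0.011],"rotation":[0,0,0]},{"linear":[-0.032,0,0.0135],"rotation":[0,0,0]},{"linear":[-0.0355,0,0.015],"rotation":[0,0,0]},{"linear":[-0.0385,0,0.016],"rotation":[0,0,0]},{"linear":[-0.0415,0,0.017],"rotation":[0,0,0]},{"linear":[-0.0445,0,0.018],"rotation":[0,0,0]}]'
python3 - <<'E'
from h import *
p,X,h=tilt("pics/s18.png");st(); go(16,3,26,20)
E
```

```text
time: 17.2
ee_pos: [0.5902, 0.2282, 0.0248]
orientation: [0.172, -0.113, 0.978, 0.019]
wrist_force: [-2.8, -0.6, 2.1]
opening: 0.0597
t 17.25 bay mm [-8.7  3.  25. ] z [ 0.343 -0.    -0.939] y [-0.002  1.    -0.001] F [-0.3  0.7 -0.2] op 0.0595
lin [-0.0235 -0.0001  0.0075] rot [-0.0004  0.0008  0.0019]
```

View pics/s18.png

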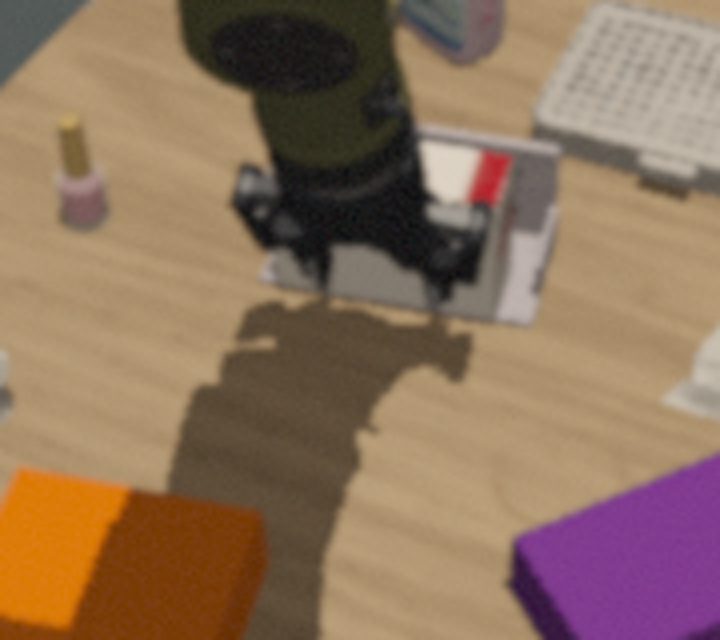

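```bash
python3 -m crank '[{"linear":[-0.0025,0,0.0005],"rotation":[0,0,0]},{"linear":[-0.005,0,0.001],"rotation":[0,0,0]},{"linear":[-0.0075,0,0.0015],"rotation":[0,0,0]},{"linear":[-0.01,0,0.002],"rotation":[0,0,0]},{"linear":[-0.0125,0,0.0027],"rotation":[0,0,0]},{"linear":[-0.015,0,0.0034],"rotation":[0,0,0]},{"linear":[-0.0175,0,0.004],"rotation":[0,0,0]},{"linear":[-0.0195,0,0.0045],"rotation":[0,0,0]}]'
python3 - <<'E'
from h import *
import cv2
p,X,h=tilt("pics/s19.png");st()
p,d=ctrl.read_camera("top"); cv2.imwrite("pics/t19.png",cv2.resize(p[115:275,185:425],None,fx=3.3,fy=3.3,interpolation=2))
E
```

```text
time: 17.92
ee_pos: [0.6106, 0.2332, 0.0278]
orientation: [0.174, -0.113, 0.978, 0.02]
wrist_force: [-0.7, 0.3, 0.3]
opening: 0.0598
t 17.97 bay mm [12.2  3.2 28. ] z [ 0.345 -0.    -0.939] y [-0.002  1.    -0.001] F [-0.7 -0.2  0.6] op 0.0596
```

View pics/s19.png

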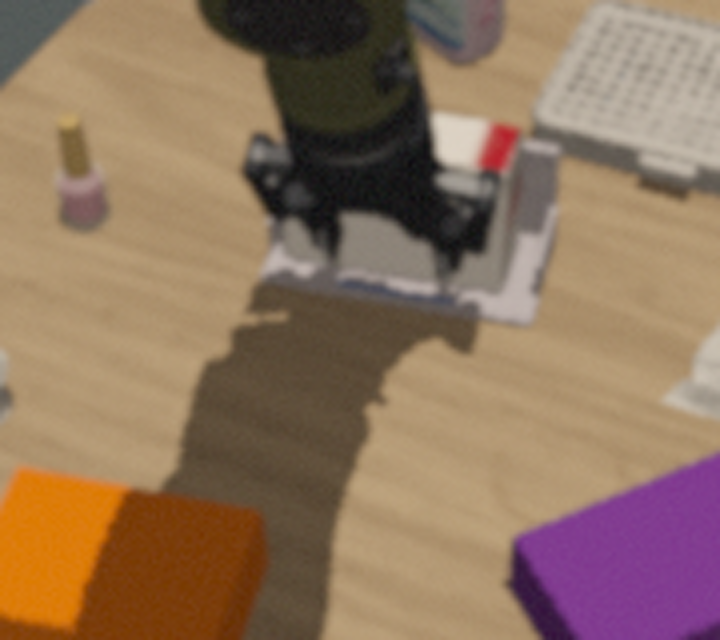

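View pics/t19.png

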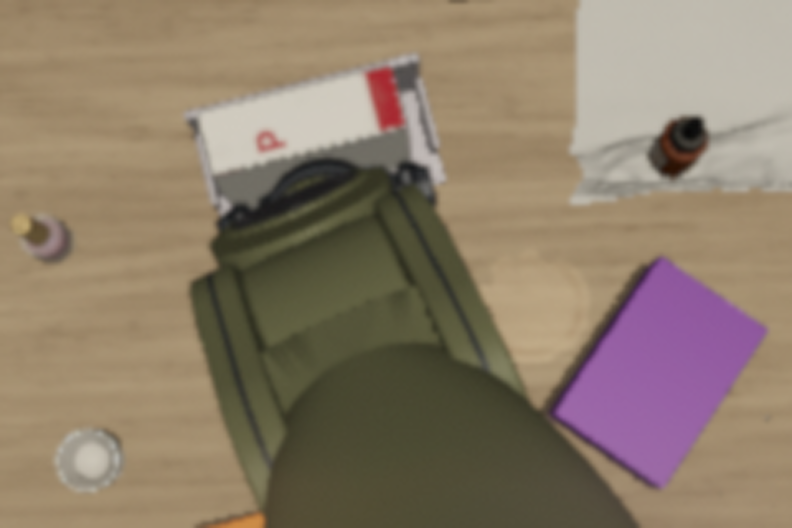

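```bash
python3 -m crank '[{"linear":[-0.0007,0,0.0003],"rotation":[0,0,0]},{"linear":[-0.0014,0,0.0006],"rotation":[0,0,0]},{"linear":[-0.0021,0,0.0008],"rotation":[0,0,0]},{"linear":[-0.0028,0,0.001],"rotation":[0,0,0]},{"linear":[-0.0035,0,0.0012],"rotation":[0,0,0]},{"linear":[-0.004,0,0.0014],"rotation":[0,0,0]},{"linear":[-0.0045,0,0.0016],"rotation":[0,0,0]},{"linear":[-0.005,0,0.0018],"rotation":[0,0,0]}]'
python3 - <<'E'
from h import *
st()
for q,z in [((197,112),.093),((392,67),.093),((404,128),.093),((213,173),.093)]: print((bay(W("top",q[0]/3.3+185,q[1]/3.3+115,z))*1000).round(1))
E
```

```text
time: 18.68
ee_pos: [0.6155, 0.2343, 0.0278]
orientation: [0.173, -0.113, 0.978, 0.02]
wrist_force: [-2.5, 0.8, 0.5]
opening: 0.0596
t 18.68 bay mm [16.6  3.1 27.8] z [ 0.344 -0.    -0.939] y [-0.002  1.    -0.001] F [-2.3  1.4  0.5] op 0.0596
[67.2 69.4 93. ]
[ 64.7 -60.5  93. ]
[ 23.2 -57.9  93. ]
[25.3 68.6 93. ]
```

```bash
python3 -m crank '[{"linear":[-0.0004,0,0.0001],"rotation":[0,0,0]},{"linear":[-0.0008,0,0.0003],"rotation":[0,0,0]},{"linear":[-0.0012,0,0.0004],"rotation":[0,0,0]},{"linear":[-0.0016,0,0.0005],"rotation":[0,0,0]},{"linear":[-0.002,0,0.0007],"rotation":[0,0,0]},{"linear":[-0.0024,0,0.0008],"rotation":[0,0,0]},{"linear":[-0.0028,0,0.001],"rotation":[0,0,0]},{"linear":[-0.0028,0,0.001],"rotation":[0,0,0]}]'
python3 - <<'E'
from h import *
st()
E
```

```text
time: 19.35
ee_pos: [0.6171, 0.2346, 0.0268]
orientation: [0.172, -0.113, 0.978, 0.019]
wrist_force: [-3.0, -1.3, -2.9]
opening: 0.0598
t 19.35 bay mm [18.3  3.1 26.8] z [ 0.341 -0.    -0.94 ] y [-0.002  1.    -0.001] F [-3.2 -0.6 -2.9] op 0.0598
```

```bash
python3 -m crank '[{"linear":[-0.0004,0,0],"rotation":[0,0,0]},{"linear":[-0.0008,0,0],"rotation":[0,0,0]},{"linear":[-0.0012,0,0],"rotation":[0,0,0]},{"linear":[-0.0016,0,0],"rotation":[0,0,0]},{"linear":[-0.002,0,0],"rotation":[0,0,0]},{"linear":[-0.0025,0,0],"rotation":[0,0,0]},{"linear":[-0.0025,0,0],"rotation":[0,0,0]},{"linear":[-0.0025,0,0],"rotation":[0,0,0]}]'
python3 - <<'E'
from h import *
import cv2
st()
p,d=ctrl.read_camera("top"); cv2.imwrite("pics/t20.png",cv2.resize(p[115:275,185:425],None,fx=3.3,fy=3.3,interpolation=2)); st()
E
```

```text
time: 20.02
ee_pos: [0.6178, 0.2347, 0.0267]
orientation: [0.171, -0.114, 0.979, 0.019]
wrist_force: [-5.8, -0.6, -4.3]
opening: 0.0594
t 20.02 bay mm [18.9  2.9 26.7] z [ 0.338 -0.001 -0.941] y [-0.002  1.    -0.001] F [-5.8  0.7 -4.3] op 0.0594
t 20.07 bay mm [18.9  2.9 26.7] z [ 0.338 -0.    -0.941] y [-0.002  1.    -0.001] F [-6.1  0.9 -4.7] op 0.0601
```

View pics/t20.png

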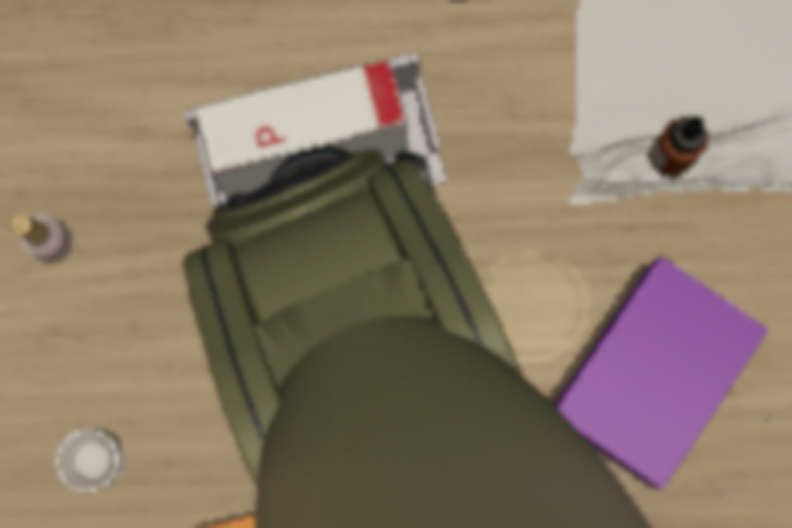

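```bash
python3 -m crank '[{"linear":[0.001,0,0],"rotation":[0,0,0]},{"linear":[0.003,0,-0.001],"rotation":[0,0,0]},{"linear":[0.006,0,-0.002],"rotation":[0,0,0]},{"linear":[0.015,0,-0.005],"rotation":[0,0,0]},{"linear":[0.03,0,-0.01],"rotation":[0,0,0]},{"linear":[0.05,0,-0.018],"rotation":[0,0,0]},{"linear":[0.075,0,-0.028],"rotation":[0,0,0]},{"linear":[0.1,0,-0.06],"rotation":[0,0,0]}]'
python3 -m crank '[{"linear":[0.03,0,-0.02],"rotation":[0,0.05,0]},{"linear":[0.06,0,-0.04],"rotation":[0,0.1,0]},{"linear":[0.09,0,-0.06],"rotation":[0,0.2,0]},{"linear":[0.12,0,-0.08],"rotation":[0,0.3,0]},{"linear":[0.12,0,-0.08],"rotation":[0,0.3,0]},{"linear":[0.12,0,-0.08],"rotation":[0,0.3,0]},{"linear":[0.12,0,-0.08],"rotation":[0,0.3,0]},{"linear":[0.12,0,-0.08],"rotation":[0,0.3,0]}]'
python3 - <<'E'
from h import *
import cv2
st()
p,d=ctrl.read_camera("top"); cv2.imwrite("pics/t21.png",cv2.resize(p[115:275,185:425],None,fx=3.3,fy=3.3,interpolation=2))
X=(D("top",d)-O)@RB.as_matrix()*1000
m=(X[...,2]>86)&(X[...,2]<100)&(X[...,0]>0)&(X[...,0]<90)&(abs(X[...,1])<90)
q=X[m]; print(len(q),q.mean(0),cv2.minAreaRect(q[:,:2].astype(np.float32)))
A=np.c_[q[:,:2],np.ones(len(q))]; print("plane",np.linalg.lstsq(A,q[:,2],rcond=None)[0])
p,X,h=tilt("pics/s21.png")
m=(X[...,2]>86)&(X[...,2]<100)&(X[...,0]>0)&(X[...,0]<90)&(abs(X[...,1])<90)
q=X[m]; print(len(q),q.mean(0),cv2.minAreaRect(q[:,:2].astype(np.float32)))
A=np.c_[q[:,:2],np.ones(len(q))]; print("plane",np.linalg.lstsq(A,q[:,2],rcond=None)[0])
m=(X[...,2]>12)&(X[...,2]<85)&(X[...,0]>5)&(X[...,0]<45)&(abs(X[...,1])<50)
q=X[m];A=np.c_[q[:,1:],np.ones(len(q))]; print("face x=",len(q),np.linalg.lstsq(A,q[:,0],rcond=None)[0])
E
```

```text
time: 20.73
ee_pos: [0.509, 0.2093, 0.0496]
orientation: [0.174, -0.113, 0.978, 0.02]
wrist_force: [-0.1, 0.3, 0.2]
opening: 0.0599
time: 21.4
ee_pos: [0.3741, 0.1779, 0.0846]
orientation: [0.027, -0.115, 0.993, 0.003]
wrist_force: [-0.3, -0.2, 0.6]
opening: 0.0599
t 21.40 bay mm [-231.3    2.9   84.6] z [ 0.054 -0.    -0.999] y [-0.002  1.    -0.   ] F [-0.4 -0.1  0.6] op 0.0599
1277 [46.57584382  5.09610835 93.14310047] ((47.848480224609375, 4.466762542724609), (46.550880432128906, 130.92767333984375), 0.12324967980384827)
plane [4.86344948e-03 6.01509529e-04 9.29135159e+01]
897 [43.82261716  2.30701858 93.22169977] ((47.28370666503906, 4.664176940917969), (131.2631072998047, 47.403282165527344), 89.81184387207031)
plane [5.83421965e-02 4.45226802e-03 9.06547206e+01]
face x= 974 [-4.39010517e-03 -3.66326154e-03  2.62533261e+01]
```

View pics/t21.png

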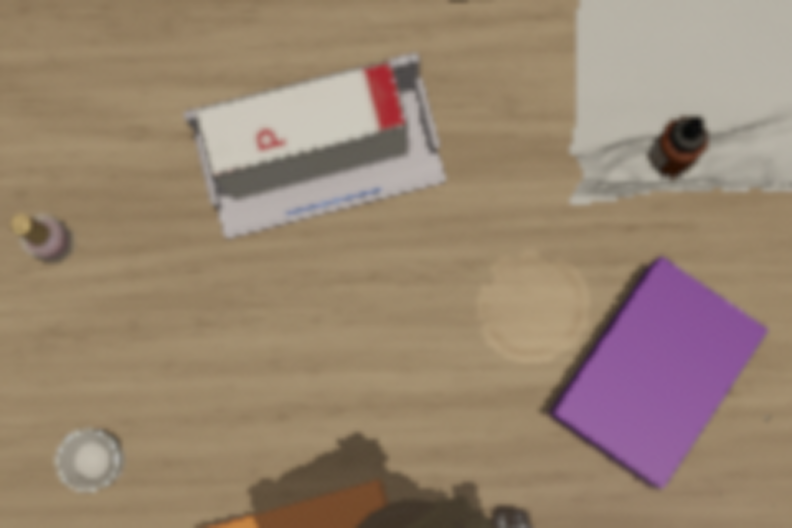

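View pics/s21.png

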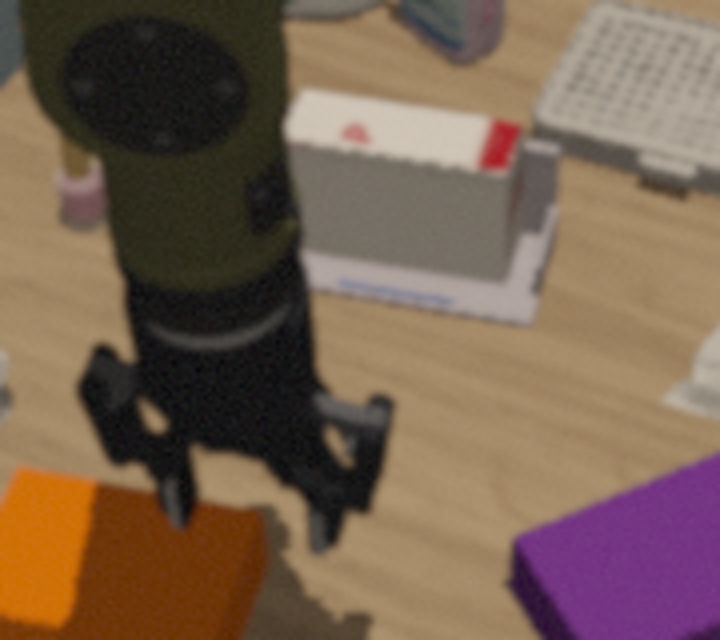

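Run:
```python
from cell import ctrl
print(ctrl.close_job())
```

```text
the job is handed in; nothing more can be done
None
```

The gauze carton now stands upright on the bay's floor plate, broad side flush against the back wall, and the job is handed in at about 21.5 s. No verdict is reported.

**What I did:**
- I slid the lying carton sideways into line and pushed it against the step, then tipped it upright with two spread fingers following an arc about the step.
- The first tipping try failed: the fingers slid over the top edge at about 45 degrees, and the carton fell back flat. I pushed again lower on its face and it came up.
- I then slid the standing carton to the wall with a low push, stopping when it no longer moved, at about 8 N.

**Last checks (arm withdrawn, wrist force about 0):**

| Check | Measured | Required |
|---|---|---|
| Centre x (bay frame) | 47.3–47.8 mm | 42.5–50.5 mm |
| Centre y (bay frame) | about +4.5 mm | within ±14.5 mm |
| Long axis to wall | about 0.2° | below 3.4° |
| Tilt, top camera (top face) | about 0.3° | below about 2.9° |
| Tilt, scene camera (front face) | about 0.2° | below about 2.9° |
| Carton top height | 93 mm | 93 mm when standing |

- **Disagreement:** a plane fitted to the carton's top from the scene camera gave about 3.3° of tilt. I put that down to edge pixels, because the other two tilt checks agree with each other.
- **Forces:** the readings I took while touching the carton stayed below about 12 N. They were taken between moves, so a short peak could have been missed.
- **Bottles and cup:** they look unmoved in the last top picture.
- **Joint limit:** an early 45° tool tilt took joint 3 to -1.283 rad, against a stated limit of -1.28. I backed off at once, and nothing reported a fault.

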